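# Raise the serving-hatch window to the pointer

### The job

The serving hatch has two counterbalanced windows; one of its outer posts carries a clip with a pointer pin. With the fingertips beneath its lip, gently push the window next to that pointer clip up until the lip is level with the pin, and leave it standing there, drawing your fingers away. Push only upward from beneath: do not grip the lip or press on its top, and leave the other window and everything on the table alone.

Things in the scene. Friction and masses are not known exactly. Their poses are not given: they have to be found in the camera images.
- hatch: wooden serving-hatch frame across the table, fixed, 600 mm wide (y), 440 high, 50 thick (x, -25 to +25); origin mid-foot on the table; -x face looks to the robot, +y to the robot's left. Three 36 mm posts (y = -270, 0, +270) enclose two window bays centred at y = +135 (left) and -135 (right). 45 mm high sill along the bottom, open gap between sill and window. Two fixed open trays stand beyond it.
- sash_left (a joint): height of the left window above its lowest position, m (0 to 0.185, up). It slides straight up, weighs about 0.8 kg and is counterbalanced by hidden weights: it takes 1.5 to 4 N to move either way and stays where it is left. Clear pane in a wooden sash 226 mm wide, 18 mm thick, from 13 mm below to 148 mm above its lip's middle.
- lip_left_edge (a point): middle of the front (robot-side) edge of the left window's finger lip, half-way up its thickness: a level wooden ledge on the window's bottom rail, 150 mm wide, 14 thick (underside 7 mm below this point), reaching 46 mm from the rail to the robot; 55 mm before the frame's middle plane. Open beneath, to the table. With the window fully down this point is 110 mm above the table.
- sash_right (a joint): height of the right window above its lowest position, m (0 to 0.185, up). It slides straight up, weighs about 0.8 kg and is counterbalanced by hidden weights: it takes 1.5 to 4 N to move either way and stays where it is left. Clear pane in a wooden sash 226 mm wide, 18 mm thick, from 13 mm below to 148 mm above its lip's middle.
- lip_right_edge (a point): middle of the front (robot-side) edge of the right window's finger lip, half-way up its thickness: a level wooden ledge on the window's bottom rail, 150 mm wide, 14 thick (underside 7 mm below this point), reaching 46 mm from the rail to the robot; 55 mm before the frame's middle plane. Open beneath, to the table. With the window fully down this point is 110 mm above the table.
- marker: pointer clip: a dark wooden collar, 20 mm high, 56 wide, fixed round the left or right outer post, with a thin steel pin sticking out level to the robot (a shorter one to the far side). Origin on the post's axis at the pin's height; axes as the frame's. It is beside the window to be raised and marks the height. The other outer post has a thermometer (60 mm dial, 39 mm before its axis).
- pointer_tip (a point): tip of the pointer clip's pin on the robot's side, 75 mm from the post's axis and so 20 mm nearer the robot than the lips' front edges; its height is the marked height
- cup: blue ceramic cup, 68 mm across, 75 mm high; loose, to be left alone; origin at the centre of its underside
- bowl: white ceramic bowl, 110 mm across, 50 mm high; loose, to be left alone; origin at the centre of its underside
- jar: amber glass jar, 64 mm across, 100 mm high; loose, to be left alone; origin at the centre of its underside
- dip_cup: small white ceramic cup, 60 mm across, 55 mm high; loose, to be left alone; origin at the centre of its underside
- tin: steel tea tin, 52 mm across, 90 mm high; loose, to be left alone; origin at the centre of its underside

How it is judged:
By the outcome, as a careful person would: the job done as asked, in the order asked, and still so for the second after the job is handed in, with the robot touching nothing.
It also fails if it takes over 38 s, if anything falls off the work surface, if the arm or the gripper's body presses on something with over 40 N, if the wrist force passes 120 N, or if a joint passes its speed limit or range.

### The arm

A 7-joint arm with a two-finger parallel gripper is mounted at the origin on the work surface. World frame = base frame: x ahead of the robot, y to its left, z up, the work surface at z = 0. Lengths are in m, angles in rad, forces in N, time in s.
With the tool pointing down it reaches from about 0.35 to 0.9 m from the base axis. Payload 8.1 kg.
Tool frame: the origin (TCP) lies at the very end of the fingers, on their centre line; the grasp point (between the pads) lies 19 mm behind it (arm.tcp_to_grasp is the z of the grasp point in the tool frame, in m); z points along the fingers, y is the line along which they close (so a half turn about z gives the same grasp; the last joint's range is limited). The gripper opens to 92 mm and grips with 3 to 60 N. Pads are 19 mm wide; open, the fingers measure 130 mm over their backs; the gripper's body (75 mm by 190 mm) begins 47 mm behind the grasp point.
Start: joints at [-1.441, 0.434, 0.025, 1.573, -0.012, 1.134, -0.075], TCP at [0.144, 0.608, 0.205] pointing down, gripper open.
Joint ranges: [-2.62, 2.62], [-0.44, 2.09], [-1.27, 1.32], [0.08, 2.57], [-1.32, 4.46], [0.12, 2], [-2.74, 2.74]. Speed limits (rad/s): [2.22, 2.22, 3.01, 3.01, 3.14, 3.14, 3.14].

### API

Orientations are given as a rotation vector (axis times angle).
In Python, from cell import readout, vision, sign_off, arm gives the robot as it stands. The module is installed in compiled form; this text tells all that it offers.
- The arm moves only by the shell command python3 -m creep 'ROWS' [FORCE]. ROWS is JSON, a list of rows, each a list of 5 numbers: the shift along the tool's x, y, z in units of 4 cm (1.0 is 4 cm), then the turn about the tool's z in units of 4 degrees (1.0 is 4 degrees), then the opening, from 0 (shut) to 1 (fully open). A call has 1 to 12 rows; each row shifts and turns the commanded pose from where the row before left it, along the tool's axes as they then stand; what a row does not reach is not made up. A row lasts 1/8 s, in which the tool goes at most 62.5 mm and 10.7 degrees, less where a joint would pass 70% of its speed; a pose out of reach is approached as far as the arm can. A call with a number of a shift or a turn outside -1 to 1 is refused whole. A call with a gripper value outside its range is refused whole. The fingers move at their own pace and stop on an object; FORCE is the grip in N (left out, the last holds). Time passes only in rows, so rows that do not move let the fingers close. It gives the time, the measured TCP pose, the force, the opening and the grip force at its end, in the units of the state.
- readout.observe(): the state, without advancing time (a new reading comes with each control period).
- vision.get_image(name): name is "side" or "top"; returns a dict with "pixels" (400x640x3 uint8, blue, green, red), "z_map" (400x640 float32, m along the optical axis (not along the pixel's ray), 0 where there is no reading), "camera_matrix" (3x3 intrinsics, pixels), "position" and "rotation" of the camera in the world. Camera axes: x right, y up, looking along -z (the intrinsics and any distortion apply to the point x, -y, -z); pixel columns grow to the right and rows downward; lengths in m; the calibration is good to about 2 mm. A picture is of the moment at which its call begins.
- sign_off(): hands the job in; it is judged then, once.
The state is a dict: "clock": time; "joints": joint angles; "dq": joint speeds; "joint_efforts": joint torques, N m; "position": TCP position; "ee_rot": TCP orientation; "force": force on the tool from outside, world axes, zero at the start; "ft_torque": the same for the moment, N m; "width": opening from 0.0 (shut) to 1.0 (fully open); "gripper_force": force on a finger pad.
Only numpy, scipy, OpenCV 4.12 (cv2) and the standard library are available. Lean on these libraries where they do the work, as an engineer would, in place of code of your own. Each camera call takes 0.05 s, during which the arm holds its last target. There are 200 camera calls.

## Working session

There is one attempt and no reset: what is moved stays moved. The work goes in short steps, Python scripts to look and compute and a shell command to move; the robot and the scene stay as the last step left them, time stands still between calls to the robot, and variables do not carry over. Pictures are saved under pics/ and viewed, at most 10 in all, crops included, and the job is handed in when it is done.

```bash
mkdir -p pics; cat > h.py <<'E'
import numpy as np, cv2
from cell import readout, vision, sign_off, arm
def grab(n,save=None):
    d=vision.get_image(n)
    if save: cv2.imwrite('pics/'+save,d['pixels'])
    np.savez('last_'+n+'.npz',**{k:np.asarray(v) for k,v in d.items()})
    return d
def world(d,u,v,z=None):
    K=np.asarray(d['camera_matrix']);R=np.asarray(d['rotation'])
    if z is None: z=d['z_map'][int(v),int(u)]
    p=np.array([(u-K[0,2])/K[0,0]*z,-(v-K[1,2])/K[1,1]*z,-z])
    return R@p+np.asarray(d['position'])
def cloud(d):
    K=np.asarray(d['camera_matrix']);R=np.asarray(d['rotation']);z=d['z_map']
    v,u=np.mgrid[:400,:640]
    P=np.stack([(u-K[0,2])/K[0,0]*z,-(v-K[1,2])/K[1,1]*z,-z],-1)
    return P@R.T+np.asarray(d['position'])
E
python3 - <<'E'
from h import *
for n in('side','top'):
    d=grab(n,n+'1.png');print(n,d['position'],d['rotation'],d['camera_matrix'],[k for k in d])
s=readout.observe();print(s)
E
```

```text
side [ 0.60578281 -0.37613167  1.3426775 ] [0.32947048 0.01547192 0.08281047] [[454.27359654   0.         315.59015624]
 [  0.         454.27359654 199.40685964]
 [  0.           0.           1.        ]] ['pixels', 'z_map', 'camera_matrix', 'position', 'rotation']
top [0.42838536 0.01540617 1.37287355] [ 0.08271864 -0.07625289 -1.59718803] [[495.49205938   0.         323.07337981]
 [  0.         495.49205938 186.7285389 ]
 [  0.           0.           1.        ]] ['pixels', 'z_map', 'camera_matrix', 'position', 'rotation']
{'clock': 0.1, 'joints': array([-1.44056515,  0.43514651,  0.02495642,  1.57398977, -0.01159251,
        1.1339802 , -0.07513024]), 'dq': array([ 2.97990668e-04, -2.16309876e-03, -1.97948448e-05,  2.63041510e-04,
       -4.26780522e-04, -3.88372069e-04,  3.75026877e-04]), 'joint_efforts': array([ 2.64660339e-03, -6.69120741e+01,  9.87702124e-01, -3.15143716e+01,
       -6.05011219e-02,  3.74969118e-02,  7.01020076e-05]), 'position': array([0.1441448 , 0.60766418, 0.2047338 ]), 'ee_rot': array([-3.65026626e-01, -3.12027822e+00,  2.16546975e-03]), 'force': array([-0.33953633, -0.36684953, -0.54897582]), 'ft_torque': array([ 0.02385428, -0.02320264,  0.02493862]), 'gripper_force': 0.0, 'width': 1.0019326931226342}
```

```bash
sed -i "s/R=np.asarray(d\['rotation'\])/R=cv2.Rodrigues(np.asarray(d['rotation'],float))[0]/" h.py
```

```text
(no output)
```

View pics/side1.png

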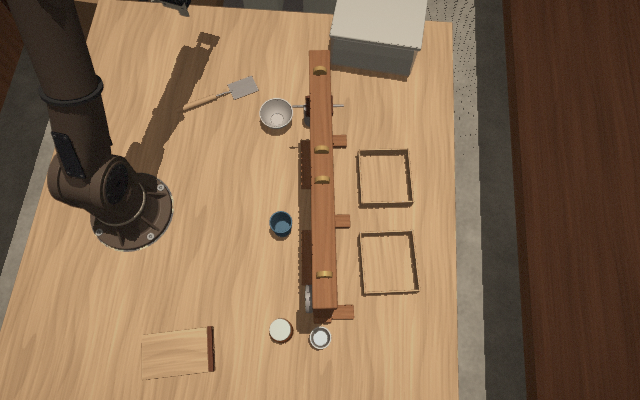

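View pics/top1.png

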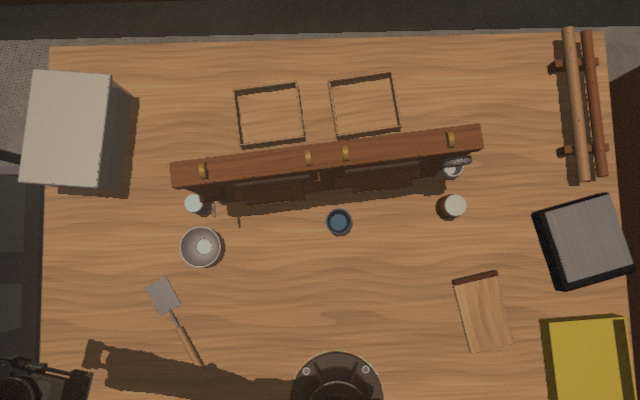

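The side view shows the pin at (290–343,106) by the +y end, so the left window is the one; the thermometer (306,298) is at the right. The top view shows the pin near (214,208), the frame from (172,170) to (480,145), bowl (200,247), cup (339,222), and tin (195,204).

```bash
python3 - <<'E'
from h import *
for n in('side','top'):
    d=dict(np.load(f'last_{n}.npz'));C=cloud(d)
    m=(C[...,2]>.425)&(C[...,2]<.47)&(C[...,0]>.4)&(abs(C[...,1])<.45)&(d['z_map']>0)
    P=C[m];print(n,len(P),np.median(P[:,2]))
    r=cv2.minAreaRect(P[:,:2].astype(np.float32));print(r, cv2.boxPoints(r).round(3).tolist())
    im=d['pixels'];
    if n=='side': a=im[40:190,250:370];cv2.imwrite('pics/c_side.png',cv2.resize(a,None,fx=5,fy=4,interpolation=cv2.INTER_CUBIC)) ; 
    else: a=im[150:290,160:330];cv2.imwrite('pics/c_top.png',cv2.resize(a,None,fx=4,fy=4,interpolation=cv2.INTER_CUBIC))
d=dict(np.load('last_side.npz'));C=cloud(d)
for u in range(284,350,3):print(u,[C[v,u].round(3).tolist() for v in (105,106,107)])
E
```

```text
side 6034 0.43966747530422745
((0.5845524072647095, 0.008886337280273438), (0.05011575669050217, 0.6000969409942627), 5.7287092208862305) [[0.5299999713897705, 0.3050000071525574], [0.5899999737739563, -0.2919999957084656], [0.6389999985694885, -0.28700000047683716], [0.5799999833106995, 0.3100000023841858]]
top 8349 0.440021311359052
((0.5837655067443848, 0.009458541870117188), (0.05106315389275551, 0.6004929542541504), 5.706660747528076) [[0.5289999842643738, 0.3059999942779541], [0.5879999995231628, -0.2919999957084656], [0.6389999985694885, -0.28700000047683716], [0.5789999961853027, 0.3109999895095825]]
284 [[0.435, 0.389, 0.031], [0.435, 0.388, 0.026], [0.435, 0.385, 0.025]]
287 [[0.446, 0.384, 0.042], [0.446, 0.384, 0.035], [0.446, 0.383, 0.031]]
290 [[0.457, 0.381, 0.047], [0.457, 0.376, 0.051], [0.457, 0.375, 0.046]]
293 [[0.487, 0.271, 0.238], [0.487, 0.266, 0.24], [0.487, 0.266, 0.236]]
296 [[0.495, 0.273, 0.234], [0.495, 0.271, 0.234], [0.495, 0.267, 0.235]]
299 [[0.503, 0.274, 0.233], [0.503, 0.271, 0.235], [0.503, 0.27, 0.231]]
302 [[0.512, 0.273, 0.237], [0.512, 0.269,
[... 429 characters left out ...]
.57, 0.155, 0.439], [0.57, 0.152, 0.439]]
323 [[0.576, 0.159, 0.438], [0.576, 0.156, 0.439], [0.577, 0.153, 0.44]]
326 [[0.583, 0.158, 0.441], [0.583, 0.155, 0.441], [0.583, 0.152, 0.443]]
329 [[0.59, 0.158, 0.441], [0.59, 0.157, 0.439], [0.59, 0.154, 0.44]]
332 [[0.594, 0.278, 0.24], [0.595, 0.274, 0.242], [0.595, 0.272, 0.239]]
335 [[0.603, 0.281, 0.236], [0.603, 0.278, 0.236], [0.603, 0.412, 0.003]]
338 [[0.611, 0.282, 0.235], [0.611, 0.28, 0.234], [0.613, 0.415, -0.001]]
341 [[0.619, 0.283, 0.235], [0.619, 0.277, 0.24], [0.623, 0.416, -0.002]]
344 [[0.632, 0.425, -0.001], [0.632, 0.42, 0.0], [0.633, 0.416, 0.001]]
347 [[0.642, 0.425, -0.0], [0.643, 0.422, -0.002], [0.643, 0.418, -0.002]]
```

View pics/c_side.png

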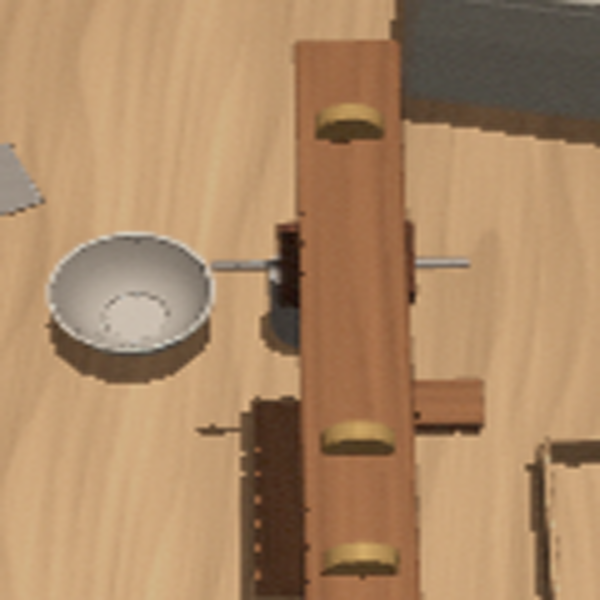

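View pics/c_top.png

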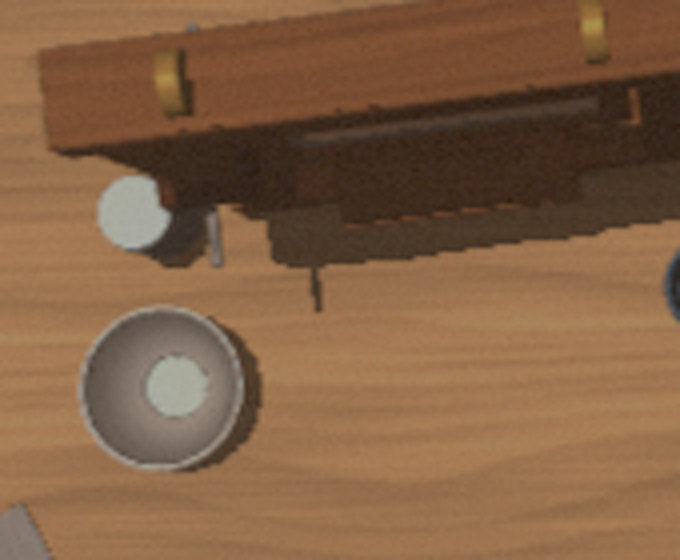

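```bash
python3 - <<'E'
from h import *
print([a for a in dir(arm) if a[0]!='_'])
c=np.array([.5842,.0092]);t=np.deg2rad(5.7);ex=np.array([np.cos(t),np.sin(t)]);ey=np.array([-ex[1],ex[0]])
tip=c-.075*ex+.27*ey;lip=c-.055*ex+.135*ey;print('tip',tip,'lip',lip)
def proj(d,p):
    K=np.asarray(d['camera_matrix']);R=cv2.Rodrigues(np.asarray(d['rotation'],float))[0]
    q=R.T@(np.asarray(p)-d['position']);return K[0,2]-K[0,0]*q[0]/q[2],K[1,2]+K[1,1]*q[1]/q[2]
for n in('side','top'):
    d=dict(np.load(f'last_{n}.npz'));C=cloud(d)
    for h in(.22,.23,.24,.25):print(n,h,np.round(proj(d,[*tip,h]),1))
    L=(C[...,:2]-c);a=L@ex;b=L@ey
    for s in(1,-1):
        m=(a<-.03)&(a>-.06)&(abs(b-s*.135)<.07)&(C[...,2]>.08)&(C[...,2]<.35);print(s,m.sum(),np.percentile(C[m][:,2],[10,50,90]) if m.any() else '',a[m].min() if m.any() else'')
    m=(a<-.035)&(a>-.08)&(abs(b-.27)<.012)&(C[...,2]>.15)&(C[...,2]<.3);print('pin',m.sum(),C[m].mean(0),np.median(C[m][:,2]),a[m].min())
E
python3 -m creep '[[0,0,-1,1,0.5],[0,0,-1,1,0],[0,0,-1,1,0],[0,0,-1,1,0],[0,0,-1,1,0],[0,0,0,1,0]]'
```

```text
['PlanningError', 'tcp_to_grasp']
tip [0.4827545  0.27041602] lip [0.51606378 0.13806992]
side 0.22 [291.9 108.2]
side 0.23 [291.7 106.4]
side 0.24 [291.5 104.5]
side 0.25 [291.3 102.6]
1 363 [0.14142978 0.14560402 0.14877729] -0.053033622618532124
-1 482 [0.13683251 0.14146087 0.14501048] -0.05446389514484778
pin 47 [0.50396695 0.27068679 0.23592792] 0.2350251203992093 -0.07395115381095123
top 0.22 [215.6 216.4]
top 0.23 [214.7 216.2]
top 0.24 [213.7 216. ]
top 0.25 [212.7 215.8]
1 599 [0.14083771 0.14618702 0.14965176] -0.05595832771601475
-1 595 [0.13786659 0.14197167 0.14544941] -0.05634488525772022
pin 70 [0.50704479 0.27257538 0.23626754] 0.2359928196163248 -0.07503708705875668
clock: 0.85
position: [0.1445, 0.6092, 0.4087]
ee_rot: [-1.009, -2.974, -0.008]
force: [0.4, 0.2, -0.0]
width: 0.396
gripper_force: 0.0
```

```bash
python3 -m creep '[[0,0,-1,1,0],[0,0,-1,1,0],[0,0,-1,1,0],[0,0,-1,1,0],[0,0,-1,1,0],[0,0,-1,1,0],[0,0,-1,1,0],[0,0,-1,1,0]]'; python3 -c "
from h import *
s=readout.observe();print(s['joints'].round(3),cv2.Rodrigues(s['ee_rot'])[0].round(3))"
```

```text
clock: 1.85
position: [0.1356, 0.5723, 0.6357]
ee_rot: [-1.764, -2.544, -0.164]
force: [-0.3, 0.4, -0.4]
width: 0.006
gripper_force: 0.0
[-1.626  0.321  0.37   0.721 -0.133  2.002 -0.984] [[-0.352  0.936  0.026]
 [ 0.931  0.347  0.111]
 [ 0.095  0.063 -0.994]]
```

```bash
python3 -m creep '[[0,0,-1,1,0],[0,0,-1,1,0],[0,0,-1,1,0],[0,0,-1,1,0],[0,0,-1,1,0],[0,0,-1,1,0],[0,0,-1,1,0],[0,0,-1,1,0]]'; python3 -c "
from h import *
s=readout.observe();print(s['joints'].round(3),cv2.Rodrigues(s['ee_rot'])[0].round(3))"
```

```text
clock: 2.85
position: [0.1141, 0.4786, 0.7596]
ee_rot: [-2.249, -1.838, -0.399]
force: [-0.9, -0.7, -0.2]
width: 0.0
gripper_force: 0.0
[-2.216  0.076  0.919  0.747 -0.08   2.002 -1.555] [[ 0.186  0.98   0.076]
 [ 0.923 -0.201  0.328]
 [ 0.337  0.009 -0.941]]
```

```bash
python3 -m creep '[[1,0,-1,0,0],[1,0,-1,0,0],[1,0,-1,0,0],[1,0,-1,0,0]]'; cat > obs.py <<'E'
from h import *
import json
s=readout.observe();open('log.jsonl','a').write(json.dumps([s['joints'].tolist(),s['position'].tolist(),s['ee_rot'].tolist()])+'\n')
R=cv2.Rodrigues(s['ee_rot'])[0];print(s['clock'],s['joints'].round(3),s['position'].round(4),s['force'].round(1));print(R.round(3))
E
python3 obs.py; python3 -m creep '[[1,0,0,0,0],[1,0,0,0,0],[1,0,0,0,0],[1,0,0,0,0]]'; python3 obs.py
```

```text
clock: 3.35
position: [0.1236, 0.543, 0.8248]
ee_rot: [-2.144, -1.758, -0.574]
force: [0.7, -0.2, -0.9]
width: 0.003
gripper_force: 0.0
3.35 [-1.783  0.201  0.586  0.451 -0.181  2.002 -1.551] [0.1236 0.543  0.8248] [ 0.7 -0.2 -0.9]
[[ 0.167  0.98   0.11 ]
 [ 0.856 -0.199  0.477]
 [ 0.489  0.014 -0.872]]
clock: 3.85
position: [0.1446, 0.652, 0.8275]
ee_rot: [-2.086, -1.711, -0.66]
force: [0.7, -0.9, 0.1]
width: 0.007
gripper_force: 0.0
3.85 [-1.55   0.428  0.681  0.136 -0.51   2.002 -1.564] [0.1446 0.652  0.8275] [ 0.7 -0.9  0.1]
[[ 0.157  0.98   0.126]
 [ 0.81  -0.2    0.551]
 [ 0.565  0.016 -0.825]]
```

Pushing the command past the reach tilts the tool, and the tilt stays. I fit the kinematics to see which tilt is feasible under the lip.

```bash
cat > fk.py <<'E'
import numpy as np, json
from scipy.optimize import least_squares
from scipy.spatial.transform import Rotation as Ro
D=[([-1.44056515,.43514651,.02495642,1.57398977,-.01159251,1.1339802,-.07513024],[.1441448,.60766418,.2047338],[-.365026626,-3.12027822,.00216546975]),
([-1.626,.321,.37,.721,-.133,2.002,-.984],[.1356,.5723,.6357],[-1.764,-2.544,-.164]),([-2.216,.076,.919,.747,-.08,2.002,-1.555],[.1141,.4786,.7596],[-2.249,-1.838,-.399])]+[json.loads(l) for l in open('log.jsonl')]
X=np.array([1,0,0.]);Z=np.array([0,0,1.])
rz=lambda a:Ro.from_euler('z',a);ry=lambda a:Ro.from_euler('y',a)
def fk(p,q,s):
    h,a,e1,e2,b,w,c,y0,y7=p
    R=rz(s[0]*q[0]+y0);x=h*Z
    R=R*ry(q[1]);x=x+R.apply(a*Z);R=R*rz(s[1]*q[2]);x=x+R.apply(e1*X)
    R=R*ry(q[3]);x=x+R.apply(e2*X+b*Z);R=R*rz(s[2]*q[4]);R=R*ry(q[5])
    x=x+R.apply(w*X+c*Z);R=R*rz(s[3]*q[6]+y7);return x,R
def fit():
    best=None
    import itertools
    for s in itertools.product((1,-1),repeat=4):
        def f(p):
            o=[]
            for q,x,r in D:
                xx,RR=fk(p,q,s);o+=[*(xx-x),*(.3*(RR.inv()*Ro.from_rotvec(r)).as_rotvec())]
            o+=[*(1e-3*(np.array(p[:7])-[.36,.4,0,0,.45,0,.3]))]
            return o
        for y0 in(0,1.57,3,-1.57):
          for y7 in (0,1.57,3.14,-1.57):
            r=least_squares(f,[.36,.4,0,0,.45,0,.3,y0,y7],max_nfev=60)
            if best is None or r.cost<best[0]:best=(r.cost,r.x,s)
    return best
if __name__=='__main__':
    b=fit();print(b[0],b[1].round(4),b[2]);np.save('fk.npy',np.r_[b[1],b[2]])
    p,s=b[1],b[2]
    lo=np.array([-2.62,-.44,-1.27,.08,-1.32,.12,-2.74]);hi=np.array([2.62,2.09,1.32,2.57,4.46,2,2.74])
    rng=np.random.default_rng(0);t=np.deg2rad(5.7)
    for zz in(.09,.11,.22):
      for tilt in(50,60,70,80,90,100):
        for yaw in (5.7,25,-15):
          T=np.deg2rad(tilt);yw=np.deg2rad(yaw);fwd=np.array([np.cos(yw),np.sin(yw),0])
          d=fwd*np.sin(T)-Z*np.cos(T);y=np.array([fwd[1],-fwd[0],0]);xx=np.cross(y,d)
          RT=Ro.from_matrix(np.c_[xx,y,d]);tgt=np.array([.53,.14,zz]);bb=None
          for k in range(12):
            r=least_squares(lambda q:np.r_[fk(p,q,s)[0]-tgt,.3*(fk(p,q,s)[1].inv()*RT).as_rotvec()],rng.uniform(lo,hi),bounds=(lo,hi),max_nfev=80)
            if bb is None or r.cost<bb.cost:bb=r
          if bb.cost<1e-5:print(zz,tilt,yaw,bb.cost.round(7),bb.x.round(2))
E
time python3 fk.py
```

```text
0.0002364036753817735 [ 0.3423  0.488   0.0117 -0.0103  0.4245 -0.0219  0.4044 -0.0736  1.5028] (-1, -1, -1, -1)
0.09 50 -15 0.0 [-1.67  0.76  1.04  2.45  2.59  0.24  0.95]
0.09 60 -15 0.0 [-1.    0.61  0.1   2.52  2.04  0.99  1.49]
0.09 70 -15 0.0 [-0.74  0.85 -0.31  2.52  2.    1.51  1.42]
0.09 80 -15 0.0 [-0.75  1.08 -0.35  2.46  1.96  1.83  1.29]
0.09 90 5.7 0.0 [-1.14  1.48  0.22  2.55  2.13  1.92  0.64]
0.09 90 25 0.0 [ 0.4   1.45 -0.14  2.55  4.14  1.98  2.28]
0.09 90 -15 0.0 [-1.04  1.23 -0.09  2.36  1.83  1.78  1.1 ]
0.09 100 5.7 0.0 [-1.17  1.63  0.2   2.4   1.94  1.99  0.58]
0.09 100 25 0.0 [-1.33  2.05  0.53  2.4   1.93  1.99  0.06]
0.09 100 -15 0.0 [-1.01  1.4  -0.1   2.24  1.77  1.98  1.04]
0.11 50 -15 0.0 [-0.99  0.39  0.23  2.48  1.95  0.66  1.8 ]
0.11 60 -15 0.0 [-0.54  0.59 -0.43  2.53  1.98  1.23  1.68]
0.11 70 -15 0.0 [-1.5   0.85  0.53  2.52  2.    0.9   1.19]
0.11 80 -15 0.0 [-1.55  1.06  0.47  2.47  1.86  1.06  1.07]
0.11 90 5.7 0.0 [-1.8   1.74  0.61  2.57  2.08  1.2   0.25]
0.11 90 25 0.0 [ 0.93  1.59 -0.5   2.57  4.22  1.43  2.59]
0.11 90 -15 0.0 [-1.34  1.19  0.2   2.39  1.75  1.45  1.05]
0.11 100 5.7 0.0 [-1.45  1.68  0.37  2.44  1.86  1.67  0.47]
0.11 100 25 0.0 [-1.4   2.07  0.56  2.44  1.92  1.91 -0.01]
0.11 100 -15 0.0 [-1.    1.35 -0.11  2.28  1.77  1.98  1.05]
0.22 50 5.7 0.0 [ 0.84 -0.12 -1.27  2.53  2.6   0.23  1.78]
0.22 50 25 0.0 [-1.55 -0.13  1.32  2.53  3.74  0.23  1.2 ]
0.22 50 -15 0.0 [-1.97  0.26  1.32  2.43  1.44  0.41  2.42]
0.22 60 -15 0.0 [-1.26  0.21  0.38  2.51  1.76  0.82  1.99]
0.22 70 -15 0.0 [-1.56  0.45  0.63  2.56  1.88  0.91  1.63]
0.22 80 -15 0.0 [-1.76  0.79  0.77  2.56  1.89  0.91  1.31]
0.22 90 -15 0.0 [-1.9   1.15  0.85  2.52  1.78  0.84  1.1 ]
0.22 100 -15 0.0 [-1.38  1.09  0.25  2.44  1.7   1.57  1.1 ]
real	3m15.477s
user	3m15.956s
sys	0m0.120s
```

```bash
cat > sim.py <<'E'
import numpy as np,sys
from fk import *
lo=np.array([-2.62,-.44,-1.27,.08,-1.32,.12,-2.74])+.002;hi=np.array([2.62,2.09,1.32,2.57,4.46,2,2.74])-.002
S=(-1,-1,-1,-1);A=np.load('fk.npy')
P=A[:9]
def step(q,x,R,w=.3):
    f=lambda k:np.r_[fk(P,k,S)[0]-x,w*(fk(P,k,S)[1].inv()*R).as_rotvec(),.01*(k-q)]
    return least_squares(f,np.clip(q,lo+1e-6,hi-1e-6),bounds=(lo,hi),max_nfev=15).x
def go(q,tgt,R,n):  # straight line, hold R
    x0,_=fk(P,q,S)
    for i in range(1,n+1):q=step(q,x0+(np.array(tgt)-x0)*i/n,R)
    return q
def rep(q,R=None):
    x,Rq=fk(P,q,S);d=Rq.as_matrix()[:,2];print(x.round(3),'tilt %.0f yaw %.0f'%(np.degrees(np.arccos(-d[2])),np.degrees(np.arctan2(d[1],d[0]))),q.round(2),flush=True)
E
python3 - <<'E'
from sim import *
import sim
r=least_squares(lambda p:np.concatenate([np.r_[fk(p,q,S)[0]-x,.3*(fk(p,q,S)[1].inv()*Ro.from_rotvec(r)).as_rotvec()] for q,x,r in D]),P)
for q,x,rr in D:
    e=fk(r.x,q,S);print((e[0]-x).round(4),(e[1].inv()*Ro.from_rotvec(rr)).as_rotvec().round(3))
print(r.x.round(4));sim.P=r.x;np.save('fk.npy',np.r_[r.x,S])
# continuity: tilted at azimuth Y, then travel to lip
for Y in(0,-15,-30):
  for tilt in(75,88):
    y=np.deg2rad(Y);T=np.deg2rad(tilt);fw=np.array([np.cos(y),np.sin(y),0]);dd=fw*np.sin(T)-Z*np.cos(T);yy=np.array([fw[1],-fw[0],0]);R=Ro.from_matrix(np.c_[np.cross(yy,dd),yy,dd])
    print('Y',Y,tilt)
    q=np.array([-y,.0,0,.8,.0,1.2,0]);
    for k in range(30):q=sim.step(q,np.array([.55*fw[0],.55*fw[1],.75]),R,.3)
    rep(q)
    q=go(q,[.45,.25,.6],R,12);rep(q)
    q=go(q,[.40,.17,.3],R,12);rep(q)
    q=go(q,[.43,.15,.1],R,10);rep(q)
    q=go(q,[.53,.12,.1],R,6);rep(q);q=go(q,[.53,.12,.23],R,8);rep(q)
E
```

```text
[-0.0061  0.0033 -0.    ] [-0.    -0.    -0.006]
[-0.0031 -0.0015 -0.0041] [ 0.007  0.005 -0.005]
[-0.0012 -0.0021  0.0002] [ 0.024  0.001 -0.001]
[-0.0021  0.0033  0.0013] [0.036 0.002 0.004]
[ 0.004  -0.0026  0.0026] [0.041 0.003 0.007]
[ 0.3423  0.488   0.0117 -0.0103  0.4245 -0.0219  0.4044 -0.0736  1.5028]
Y 0 75
[0.598 0.    0.762] tilt 68 yaw -0 [-0.07 -0.44  0.    1.78  0.    0.61 -1.64]
[0.476 0.26  0.619] tilt 64 yaw -0 [-0.41 -0.44 -0.49  1.99  0.79  0.88 -2.74]
[0.468 0.174 0.317] tilt 52 yaw 7 [ 0.01 -0.44 -0.54  2.57  0.73  0.13 -2.74]
[0.451 0.166 0.209] tilt 43 yaw -5 [ 0.66 -0.44 -1.27  2.57  0.48  0.12 -2.74]
[0.485 0.128 0.227] tilt 45 yaw -10 [ 0.77 -0.44 -1.27  2.53  0.54  0.12 -2.74]
[0.519 0.131 0.295] tilt 51 yaw -7 [ 0.63 -0.44 -1.06  2.48  0.62  0.12 -2.74]
Y 0 88
[ 0.632 -0.008  0.751] tilt 85 yaw 3 [ 0.02 -0.44 -0.04  2.06 -1.32  0.12 -0.33]
[0.575 0.246 0.598] tilt 74 yaw 22 [-0.04 -0.44 -0.36  2.22 -1.32  0.12 -0.51]
[0.485 0.153 0.33 ] tilt 54 yaw 16 [ 0.06 -0.44 -0.43  2.57 -1.32  0.12 -0.55]
[0.467 0.152 0.211] tilt 42 yaw 4 [ 0.75 -0.44 -1.23  2.57 -
[... 1437 characters left out ...]
 -13 [ 0.76 -0.44 -1.27  2.57  0.26  0.18 -2.74]
[0.491 0.077 0.222] tilt 44 yaw -16 [ 0.88 -0.44 -1.27  2.54  0.33  0.12 -2.74]
[0.546 0.085 0.274] tilt 48 yaw -14 [ 0.94 -0.44 -1.27  2.44  0.39  0.12 -2.74]
Y -30 88
[ 0.543 -0.323  0.751] tilt 85 yaw -27 [ 0.55 -0.44 -0.04  2.06 -1.32  0.12 -0.33]
[0.476 0.239 0.657] tilt 67 yaw -26 [ 0.37 -0.44 -1.2   1.7   0.72  1.25 -2.74]
[0.472 0.143 0.35 ] tilt 48 yaw -20 [ 0.31 -0.44 -0.97  2.3   0.51  0.66 -2.74]
[0.467 0.107 0.207] tilt 42 yaw -12 [ 0.79 -0.44 -1.27  2.57  0.33  0.12 -2.74]
[0.504 0.077 0.234] tilt 45 yaw -16 [ 0.9  -0.44 -1.27  2.52  0.39  0.12 -2.74]
[0.556 0.083 0.291] tilt 50 yaw -14 [ 0.92 -0.44 -1.24  2.42  0.46  0.12 -2.74]
```

```bash
cat > t.py <<'E'
from sim import *
import sim
for Y in(-10,-20,-35):
  for tilt in(80,90):
   for roll in(90,180):
    y=np.deg2rad(Y);T=np.deg2rad(tilt);fw=np.array([np.cos(y),np.sin(y),0]);dd=fw*np.sin(T)-Z*np.cos(T);yy=np.array([fw[1],-fw[0],0]);R=Ro.from_matrix(np.c_[np.cross(yy,dd),yy,dd])*rz(np.deg2rad(roll))
    print('Y',Y,tilt,roll)
    q=np.array([-y,.3,0,.5,.3,1.2,1.5 if roll==180 else 0])
    for k in range(30):q=sim.step(q,np.array([.65*fw[0],.65*fw[1],.75]),R,.3)
    rep(q)
    q=go(q,[.45,.35,.6],R,12);rep(q)
    q=go(q,[.40,.3,.35],R,12);rep(q)
    q=go(q,[.42,.15,.12],R,12);rep(q)
    q=go(q,[.53,.12,.12],R,6);rep(q);q=go(q,[.53,.12,.23],R,8);rep(q)
E
timeout 500 python3 t.py
```

```text
Y -10 80 90
[ 0.64  -0.113  0.75 ] tilt 80 yaw -10 [-0.46 -0.44  0.37  1.97  1.    0.29  2.21]
[0.45 0.35 0.6 ] tilt 80 yaw -10 [-1.01 -0.01 -0.49  1.97  1.39  1.53  1.11]
[0.4  0.3  0.35] tilt 80 yaw -10 [-1.15  0.32 -0.54  2.36  1.4   1.65  0.39]
[0.421 0.156 0.116] tilt 81 yaw -12 [-1.2   1.07 -0.3   2.57  1.61  1.71 -0.52]
[0.531 0.122 0.119] tilt 80 yaw -10 [-1.46  1.08  0.42  2.57  2.03  1.21 -0.64]
[0.536 0.129 0.224] tilt 81 yaw -13 [-2.11  1.48  1.32  2.57  2.83  0.31 -1.42]
Y -10 80 180
[ 0.64  -0.113  0.75 ] tilt 80 yaw -10 [ 0.04 -0.39  0.04  1.99  0.15  0.16  1.37]
[0.45 0.35 0.6 ] tilt 80 yaw -10 [-1.01 -0.01 -0.49  1.97  1.39  1.53 -0.46]
[0.4  0.3  0.35] tilt 80 yaw -10 [-1.15  0.32 -0.54  2.36  1.4   1.65 -1.18]
[0.421 0.156 0.116] tilt 81 yaw -12 [-1.2   1.07 -0.3   2.57  1.61  1.71 -2.09]
[0.531 0.122 0.119] tilt 80 yaw -10 [-1.45  1.08  0.42  2.57  2.03  1.21 -2.21]
[0.536 0.13  0.228] tilt 80 yaw -13 [-2.09  1.37  1.31  2.57  2.65  0.33 -2.74]
Y -10 90 90
[ 0.64  -0.113  0.75 ] tilt 90 yaw -10 [-0.38 -0.43  0.34  2.08  2.19  0.2   1.02]
[0.45 0.35 0.6 ] tilt 90 y
[... 3989 characters left out ...]
0.12] tilt 90 yaw -35 [-1.31  1.08 -0.12  2.18  1.23  1.63 -0.21]
[0.53 0.12 0.12] tilt 90 yaw -35 [-1.15  1.07  0.02  2.16  1.47  1.54 -0.16]
[0.53 0.12 0.23] tilt 90 yaw -35 [-1.15  0.8   0.03  2.26  1.47  1.56  0.01]
Y -35 90 180
[ 0.532 -0.373  0.75 ] tilt 90 yaw -35 [ 0.03 -0.44  0.36  2.08  2.17  0.21 -0.52]
[0.45 0.35 0.6 ] tilt 90 yaw -35 [-1.33  0.38 -0.17  1.65  1.41  2.   -0.58]
[0.4  0.3  0.35] tilt 90 yaw -35 [-1.38  0.65 -0.19  1.96  1.18  1.91 -1.19]
[0.42 0.15 0.12] tilt 90 yaw -35 [-1.31  1.08 -0.12  2.18  1.23  1.63 -1.79]
[0.53 0.12 0.12] tilt 90 yaw -35 [-1.15  1.07  0.02  2.16  1.47  1.54 -1.73]
[0.53 0.12 0.23] tilt 90 yaw -35 [-1.15  0.8   0.03  2.26  1.47  1.56 -1.56]
```

```bash
cat >> sim.py <<'E'
def row(q,r,w=.3,cap=True,dm=.01):
    x,R=fk(P,q,S);t=x+R.apply(np.array(r[:3])*.04);R2=R*rz(np.deg2rad(4*r[3]))
    f=lambda k:np.r_[fk(P,k,S)[0]-t,w*(fk(P,k,S)[1].inv()*R2).as_rotvec(),dm*(k-q)]
    m=.7*np.array([2.22,2.22,3.01,3.01,3.14,3.14,3.14])/8
    l=np.maximum(lo,q-m) if cap else lo;h=np.minimum(hi,q+m) if cap else hi
    q=np.clip(q,lo,hi);return least_squares(f,np.clip(q,l+1e-7,h-1e-7),bounds=(l-1e-9,h+1e-9),max_nfev=10).x
E
python3 - <<'E'
from sim import *
for w in(.1,.3,.6,1.5):
  for cap in(True,False):
    q=np.array(D[0][0]);print('w',w,cap)
    H=[([0,0,-1,1],5),([0,0,0,1],1),([0,0,-1,1],8),'r',([0,0,-1,1],8),'r',([1,0,-1,0],4),'r',([1,0,0,0],4),'r']
    for h in H:
        if h=='r':rep(q);continue
        for i in range(h[1]):q=row(q,h[0],w,cap)
for q,x,r in D[1:]:rep(np.array(q))
E
```

```text
w 0.1 True
[0.134 0.586 0.717] tilt 17 yaw 77 [-1.46  0.29  0.09  0.55 -0.04  2.   -1.04]
[0.098 0.428 0.977] tilt 47 yaw 77 [-1.49 -0.02  0.07  0.34 -0.    2.   -1.6 ]
[0.082 0.378 1.182] tilt 77 yaw 78 [-1.47 -0.05  0.01  0.08  0.02  1.78 -1.61]
[0.081 0.394 1.331] tilt 98 yaw 78 [-1.46 -0.03 -0.02  0.08  0.04  1.39 -1.61]
w 0.1 False
[0.134 0.586 0.717] tilt 17 yaw 77 [-1.46  0.29  0.09  0.55 -0.04  2.   -1.04]
[0.098 0.428 0.977] tilt 47 yaw 77 [-1.49 -0.02  0.07  0.34 -0.    2.   -1.6 ]
[0.082 0.378 1.182] tilt 77 yaw 78 [-1.47 -0.05  0.01  0.08  0.02  1.78 -1.61]
[0.081 0.394 1.331] tilt 98 yaw 78 [-1.46 -0.03 -0.02  0.08  0.04  1.39 -1.61]
w 0.3 True
[0.131 0.581 0.683] tilt 13 yaw 77 [-1.43  0.29  0.01  0.62 -0.    2.   -1.06]
[0.101 0.447 0.894] tilt 36 yaw 77 [-1.43 -0.02  0.01  0.53  0.    2.   -1.62]
[0.098 0.446 1.043] tilt 56 yaw 77 [-1.45  0.08  0.01  0.08  0.01  2.   -1.62]
[0.11  0.513 1.129] tilt 70 yaw 77 [-1.46  0.11  0.02  0.08  0.02  1.72 -1.63]
w 0.3 False
[0.131 0.581 0.683] tilt 13 yaw 77 [-1.43  0.29  0.01  0.62 -0.    2.   -1.06]
[0.101 0.447 0.894] tilt 36
[... 1124 characters left out ...]
84] tilt 8 yaw 77 [-1.43  0.57  0.    0.43  0.    2.   -1.63]
w 1.5 False
[0.126 0.558 0.595] tilt 2 yaw 77 [-1.42  0.31  0.    0.8  -0.    2.   -1.06]
[0.109 0.481 0.64 ] tilt 5 yaw 77 [-1.43  0.12  0.01  0.94 -0.    2.   -1.62]
[0.127 0.573 0.635] tilt 7 yaw 77 [-1.43  0.31  0.    0.71 -0.    2.   -1.62]
[0.15  0.689 0.584] tilt 8 yaw 77 [-1.43  0.57  0.    0.43  0.    2.   -1.63]
[0.133 0.571 0.632] tilt 7 yaw 72 [-1.63  0.32  0.37  0.72 -0.13  2.   -0.98]
[0.113 0.476 0.76 ] tilt 20 yaw 73 [-2.22  0.08  0.92  0.75 -0.08  2.   -1.56]
[0.122 0.546 0.826] tilt 29 yaw 73 [-1.78  0.2   0.59  0.45 -0.18  2.   -1.55]
[0.149 0.649 0.83 ] tilt 34 yaw 73 [-1.55  0.43  0.68  0.14 -0.51  2.   -1.56]
```

```bash
cat > plan.py <<'E'
from sim import *
import sys,itertools
from multiprocessing import Pool
from h import readout
def ds(Y=-20,T=83):
    y,T=np.deg2rad([Y,T]);return np.array([np.cos(y)*np.sin(T),np.sin(y)*np.sin(T),-np.cos(T)])
DIR=[np.array(v,float)/np.linalg.norm(v) for v in itertools.product((-1,0,1),repeat=3) if any(v)]
def ex(a):
    q,i,n,turn=a;ok=True
    for k in range(n):
        x,R=fk(P,q,S);s=R.inv().apply(DIR[i])*1.1;s/=max(1,abs(s).max())
        q=row(q,[*s,turn],.6)
        x=fk(P,q,S)[0]
        if x[2]<.5 :ok=False
    return q,ok
def main(steps,n,turn,W=10):
    q0=readout.observe()['joints'];g=ds();B=[(9,q0,[])]
    sc=lambda q:np.degrees(np.arccos(np.clip(fk(P,q,S)[1].as_matrix()[:,2]@g,-1,1)))
    print('now',sc(q0));best=(9e9,)
    with Pool() as p:
        for k in range(steps):
            jobs=[(b[1],i,n,turn) for b in B for i in range(26)];par=[b for b in B for i in range(26)]
            out=p.map(ex,jobs,chunksize=4);C=[]
            for (q,ok),j,b in zip(out,jobs,par):
                if ok:C.append((sc(q),q,b[2]+[j[1]]))
            C.sort(key=lambda c:c[0]);B=[]
            for c in C:
                x=fk(P,c[1],S)[0]
                if all(np.linalg.norm(x-fk(P,b[1],S)[0])>.06 for b in B):B.append(c)
                if len(B)>=W:break
            if B[0][0]<best[0]:best=B[0]
            print(k,round(B[0][0],1),B[0][2],end=' ');rep(B[0][1])
    print('best',best[0]);q=q0
    for i in best[2]:print(DIR[i].round(2));q,_=ex((q,i,n,turn));rep(q)
if __name__=='__main__':main(int(sys.argv[1]),int(sys.argv[2]),float(sys.argv[3]))
E
nproc; time OMP_NUM_THREADS=1 timeout 550 python3 plan.py 10 5 -1
```

```text
4
now 85.86181249094837
0 85.6 [12] [0.151 0.662 0.633] tilt 33 yaw 73 [-2.09  0.07  0.7   1.22 -0.01  1.29 -1.26]
1 84.0 [18, 19] [0.409 0.369 0.882] tilt 39 yaw 69 [-0.44  0.19 -0.01  0.39 -0.54  2.   -0.33]
2 78.4 [10, 0, 9] [-0.058  0.26   0.656] tilt 27 yaw 58 [-2.49 -0.44 -0.07  1.48  0.49  2.   -1.5 ]
3 70.6 [10, 0, 9, 17] [-0.046  0.235  0.58 ] tilt 26 yaw 39 [-2.53 -0.44 -0.05  1.66  0.46  2.   -1.27]
4 64.7 [10, 0, 9, 17, 18] [0.014 0.231 0.592] tilt 26 yaw 22 [-2.07 -0.44 -0.16  1.62  0.41  2.   -0.59]
5 59.3 [10, 0, 9, 9, 21, 18] [-0.015  0.191  0.514] tilt 32 yaw 19 [-2.36 -0.44 -0.2   1.85  0.42  2.   -0.63]
6 54.5 [10, 0, 9, 9, 21, 18, 21] [0.146 0.265 0.528] tilt 33 yaw 9 [-1.98 -0.44  0.01  1.85  0.59  1.8   0.24]
7 46.0 [18, 11, 19, 19, 11, 18, 18, 19] [ 0.604 -0.131  1.023] tilt 66 yaw 24 [-2.3  -0.44  1.32  0.08  0.62  1.8   2.13]
8 37.0 [18, 11, 19, 19, 11, 18, 18, 19, 18] [ 0.644 -0.174  1.031] tilt 67 yaw 15 [-2.36 -0.44  1.32  0.08  0.82  1.7   2.49]
9 28.2 [18, 11, 19, 19, 11, 18, 18, 19, 18, 18] [ 0.671 -0.208  1.042] tilt 68 yaw 5 [-2.26 -0.44  1.32  0.23  
[... 387 characters left out ...]
aw 57 [-0.81  0.02  1.23  0.67 -1.08  2.    0.81]
[ 0.   -0.71  0.71]
[0.39  0.039 0.993] tilt 58 yaw 51 [-1.48 -0.29  1.32  0.49 -0.49  1.96  0.98]
[ 0.71 -0.71  0.  ]
[ 0.494 -0.05   0.981] tilt 59 yaw 44 [-2.09 -0.44  1.32  0.2   0.19  2.    1.34]
[ 0.71 -0.71  0.  ]
[ 0.56  -0.094  0.985] tilt 60 yaw 33 [-2.28 -0.44  1.32  0.08  0.53  1.95  1.76]
[ 0.58 -0.58  0.58]
[ 0.604 -0.131  1.023] tilt 66 yaw 24 [-2.3  -0.44  1.32  0.08  0.62  1.8   2.13]
[ 0.71 -0.71  0.  ]
[ 0.644 -0.174  1.031] tilt 67 yaw 15 [-2.36 -0.44  1.32  0.08  0.82  1.7   2.49]
[ 0.71 -0.71  0.  ]
[ 0.671 -0.208  1.042] tilt 68 yaw 5 [-2.26 -0.44  1.32  0.23  0.87  1.56  2.74]
real	1m53.681s
user	7m12.492s
sys	0m0.342s
```

```bash
cat > rows.py <<'E'
# usage: rows.py turn "dx,dy,dz,n;..."  -> tool-axis rows for world directions (1.1 units = 44mm a row)
from sim import *
import sys
from h import readout
q=readout.observe()['joints'];turn=float(sys.argv[1]);rep(q);o=[]
for m in sys.argv[2].split(';'):
    v=[float(a) for a in m.split(',')];n=int(v[3]);d=np.array(v[:3]);sp=v[4] if len(v)>4 else 1.1;d=d/max(1e-9,np.linalg.norm(d))*sp
    for k in range(n):
        s=fk(P,q,S)[1].inv().apply(d);s=(s/max(1,abs(s).max())).round(2);q=row(q,[*s,turn],.6);o.append([*map(float,s),turn,0])
    rep(q)
print(str(o).replace(' ',''))
E
python3 rows.py -1 "1,-1,0,5;0,-1,1,5"
```

```text
[0.149 0.649 0.83 ] tilt 34 yaw 73 [-1.55  0.43  0.68  0.14 -0.51  2.   -1.56]
[0.304 0.494 0.831] tilt 34 yaw 73 [-1.41  0.16  0.74  0.58 -0.48  1.89 -0.84]
[0.291 0.354 0.901] tilt 40 yaw 70 [-0.81 -0.02  0.23  0.56 -0.47  2.   -0.42]
[[-0.52,0.93,-0.29,-1.0,0],[-0.58,0.89,-0.29,-1.0,0],[-0.64,0.85,-0.29,-1.0,0],[-0.7,0.8,-0.29,-1.0,0],[-0.75,0.75,-0.29,-1.0,0],[-0.24,0.12,-1.0,-1.0,0],[-0.25,0.11,-1.0,-1.0,0],[-0.24,0.11,-1.0,-1.0,0],[-0.24,0.11,-1.0,-1.0,0],[-0.23,0.11,-1.0,-1.0,0]]
```

```bash
python3 -m creep '[[-0.5,0.9,-0.3,-1,0],[-0.6,0.9,-0.3,-1,0],[-0.65,0.85,-0.3,-1,0],[-0.7,0.8,-0.3,-1,0],[-0.75,0.75,-0.3,-1,0],[-0.25,0.1,-1,-1,0],[-0.25,0.1,-1,-1,0],[-0.25,0.1,-1,-1,0],[-0.25,0.1,-1,-1,0],[-0.25,0.1,-1,-1,0]]'; python3 obs.py; python3 rows.py -1 "1,-1,1,10"; OMP_NUM_THREADS=1 timeout 300 python3 plan.py 8 5 -1
```

```text
clock: 5.1
position: [0.3056, 0.3898, 0.8748]
ee_rot: [-1.542, -2.33, -0.869]
force: [0.5, -1.2, 0.9]
width: 0.005
gripper_force: 0.0
5.1 [-0.565  0.142 -0.332  0.408 -0.241  2.002 -0.648] [0.3056 0.3898 0.8748] [ 0.5 -1.2  0.9]
[[-0.428  0.893  0.139]
 [ 0.766  0.277  0.58 ]
 [ 0.479  0.355 -0.802]]
[0.309 0.427 0.88 ] tilt 37 yaw 72 [-0.57  0.14 -0.33  0.41 -0.24  2.   -0.65]
[0.508 0.196 0.93 ] tilt 50 yaw 64 [ 0.43  0.37 -1.27  0.23 -0.04  2.    0.36]
[[-0.48,0.64,-0.76,-1.0,0],[-0.52,0.62,-0.75,-1.0,0],[-0.55,0.6,-0.74,-1.0,0],[-0.59,0.58,-0.73,-1.0,0],[-0.62,0.55,-0.72,-1.0,0],[-0.66,0.53,-0.71,-1.0,0],[-0.69,0.5,-0.7,-1.0,0],[-0.73,0.47,-0.68,-1.0,0],[-0.76,0.43,-0.66,-1.0,0],[-0.8,0.39,-0.65,-1.0,0]]
now 85.73276320000373
0 83.3 [11] [0.303 0.316 0.925] tilt 44 yaw 68 [-0.29 -0.06 -0.03  0.58 -0.66  2.   -0.07]
1 79.1 [11, 19] [0.401 0.224 0.946] tilt 51 yaw 62 [-0.78  0.01  0.95  0.59 -0.97  2.    0.53]
2 74.2 [11, 19, 19] [0.509 0.147 0.978] tilt 57 yaw 56 [ 0.19  0.22  0.36  0.34 -1.31  2.    0.92]
3 66.2 [10, 19, 18, 19] [ 0.518 -0.028  0.909] tilt 50 yaw 45 [-2.01 -0.44 
[... 617 characters left out ...]
 -0.58  0.58]
[0.409 0.118 0.889] tilt 44 yaw 64 [-1.91 -0.37  1.15  0.6  -0.03  2.    0.38]
[ 0.71 -0.71  0.  ]
[0.498 0.014 0.84 ] tilt 47 yaw 57 [-1.79 -0.44  1.32  0.74 -0.08  1.85  0.98]
[ 0.71 -0.71  0.  ]
[ 0.55  -0.059  0.792] tilt 49 yaw 45 [-1.51 -0.44  1.32  0.98 -0.14  1.61  1.53]
[ 0.71 -0.71  0.  ]
[ 0.599 -0.122  0.755] tilt 52 yaw 33 [-1.37 -0.44  1.32  1.15 -0.14  1.38  1.99]
[ 0.58 -0.58  0.58]
[ 0.623 -0.157  0.842] tilt 56 yaw 23 [-1.5  -0.44  1.32  0.95  0.03  1.39  2.22]
[ 0.71 -0.71  0.  ]
[ 0.668 -0.214  0.805] tilt 60 yaw 14 [-1.37 -0.44  1.32  1.16  0.02  1.1   2.64]
[ 0.71 -0.71  0.  ]
[ 0.723 -0.242  0.796] tilt 63 yaw 2 [-1.45 -0.44  1.32  1.23  0.3   0.9   2.74]
```

```bash
python3 rows.py -1 "0.35,-1,-.2,9,1.2;-.3,-1,0,9,1.2;.57,-.82,1,8;.57,-.82,.3,8"; python3 rows.py -1 "0.35,-1,-.2,9,1.2;-.5,-1,0,12,1.2;.4,-.9,1,10;.4,-.9,.2,6"|tail -5
```

```text
[0.309 0.427 0.88 ] tilt 37 yaw 72 [-0.57  0.14 -0.33  0.41 -0.24  2.   -0.65]
[0.423 0.07  0.771] tilt 38 yaw 68 [-1.34 -0.21  1.32  0.97 -0.47  1.96  0.77]
[ 0.299 -0.218  0.676] tilt 40 yaw 53 [-0.82 -0.44  1.32  1.17 -0.29  2.    1.93]
[ 0.392 -0.234  0.819] tilt 41 yaw 31 [-1.27 -0.44  1.32  0.7  -0.05  2.    2.17]
[ 0.482 -0.304  0.828] tilt 46 yaw 11 [-1.3  -0.44  1.32  0.77  0.12  1.72  2.74]
[[-1.0,-0.03,-0.34,-1.0,0],[-1.0,-0.1,-0.34,-1.0,0],[-1.0,-0.17,-0.34,-1.0,0],[-1.0,-0.24,-0.35,-1.0,0],[-1.0,-0.32,-0.36,-1.0,0],[-1.0,-0.39,-0.36,-1.0,0],[-1.0,-0.47,-0.37,-1.0,0],[-0.99,-0.55,-0.38,-1.0,0],[-0.95,-0.62,-0.38,-1.0,0],[-0.27,-0.9,-0.74,-1.0,0],[-0.21,-0.92,-0.74,-1.0,0],[-0.15,-0.93,-0.75,-1.0,0],[-0.1,-0.93,-0.75,-1.0,0],[-0.05,-0.93,-0.76,-1.0,0],[0.0,-0.93,-0.76,-1.0,0],[0.05,-0.93,-0.76,-1.0,0],[0.09,-0.93,-0.75,-1.0,0],[0.14,-0.94,-0.73,-1.0,0],[-0.78,-0.2,-0.75,-1.0,0],[-0.77,-0.27,-0.73,-1.0,0],[-0.77,-0.34,-0.71,-1.0,0],[-0.75,-0.41,-0.69,-1.0,0],[-0.73,-0.48,-0.66,-1.0,0],[-0.71,-0.55,-0.64,-1.0,0],[-0.68,-0.62,-0.61,-1.0,0],[-0.64,-0.68,-0.58,-1.0,0],[-0.32,-1
[... 781 characters left out ...]
[-0.0,-0.94,-0.74,-1.0,0],[0.06,-0.94,-0.75,-1.0,0],[0.11,-0.92,-0.76,-1.0,0],[0.16,-0.91,-0.77,-1.0,0],[0.2,-0.89,-0.78,-1.0,0],[0.25,-0.88,-0.78,-1.0,0],[0.29,-0.86,-0.79,-1.0,0],[0.33,-0.85,-0.78,-1.0,0],[0.37,-0.84,-0.77,-1.0,0],[0.42,-0.83,-0.76,-1.0,0],[0.47,-0.82,-0.74,-1.0,0],[-0.63,-0.43,-0.79,-1.0,0],[-0.61,-0.49,-0.77,-1.0,0],[-0.58,-0.55,-0.76,-1.0,0],[-0.54,-0.61,-0.74,-1.0,0],[-0.5,-0.67,-0.71,-1.0,0],[-0.45,-0.73,-0.69,-1.0,0],[-0.4,-0.78,-0.66,-1.0,0],[-0.35,-0.82,-0.64,-1.0,0],[-0.29,-0.87,-0.61,-1.0,0],[-0.23,-0.9,-0.58,-1.0,0],[0.26,-1.0,-0.1,-1.0,0],[0.33,-1.0,-0.07,-1.0,0],[0.38,-1.0,-0.04,-1.0,0],[0.43,-1.0,-0.01,-1.0,0],[0.47,-1.0,0.02,-1.0,0],[0.49,-0.98,0.05,-1.0,0]]
```

```bash
python3 -m creep '[[-1,0,-0.35,-1,0],[-1,-0.1,-0.35,-1,0],[-1,-0.15,-0.35,-1,0],[-1,-0.25,-0.35,-1,0],[-1,-0.3,-0.35,-1,0],[-1,-0.4,-0.35,-1,0],[-1,-0.45,-0.35,-1,0],[-1,-0.55,-0.4,-1,0],[-0.95,-0.6,-0.4,-1,0]]'; python3 obs.py;  python3 rows.py -1 "-.3,-1,0,9,1.2;.57,-.82,1,8;.57,-.82,.3,8";python3 rows.py -1 "0,-1,.3,9,1.2;1,-1,.6,8;.57,-.82,.3,8"
```

```text
clock: 6.22
position: [0.4032, 0.1087, 0.7898]
ee_rot: [-1.004, -2.743, -0.96]
force: [-0.0, 0.0, 0.5]
width: 0.006
gripper_force: 0.0
6.225 [ 1.023  0.208 -1.265  0.743 -0.408  2.002  0.427] [0.4032 0.1087 0.7898] [-0.   0.   0.5]
[[-0.785  0.603  0.144]
 [ 0.561  0.592  0.579]
 [ 0.264  0.535 -0.803]]
[0.457 0.137 0.798] tilt 37 yaw 72 [ 1.02  0.21 -1.27  0.74 -0.41  2.    0.43]
[ 0.432 -0.216  0.679] tilt 41 yaw 60 [ 1.63  0.42 -1.27  0.94 -0.35  2.    1.69]
[ 0.562 -0.305  0.764] tilt 49 yaw 42 [ 1.18  0.65 -1.27  0.36 -0.06  2.    2.05]
[ 0.675 -0.443  0.718] tilt 56 yaw 29 [ 1.    0.86 -1.27  0.08  0.16  1.86  2.74]
[[-0.39,-0.88,-0.72,-1.0,0],[-0.34,-0.89,-0.73,-1.0,0],[-0.28,-0.9,-0.74,-1.0,0],[-0.23,-0.91,-0.75,-1.0,0],[-0.17,-0.92,-0.75,-1.0,0],[-0.12,-0.92,-0.76,-1.0,0],[-0.07,-0.92,-0.77,-1.0,0],[-0.01,-0.92,-0.77,-1.0,0],[0.04,-0.92,-0.77,-1.0,0],[-0.75,-0.03,-0.8,-1.0,0],[-0.77,-0.08,-0.78,-1.0,0],[-0.78,-0.14,-0.76,-1.0,0],[-0.8,-0.2,-0.73,-1.0,0],[-0.8,-0.26,-0.71,-1.0,0],[-0.8,-0.32,-0.68,-1.0,0],[-0.8,-0.38,-0.65,-1.0,0],[-0.79,-0.45,-0.62,-1.0,0],[-0.54,-0.91,-0.31
[... 481 characters left out ...]
0.91 -1.18  0.08  0.07  1.73  2.73]
[[-0.59,-0.48,-0.93,-1.0,0],[-0.56,-0.5,-0.93,-1.0,0],[-0.54,-0.52,-0.94,-1.0,0],[-0.52,-0.54,-0.94,-1.0,0],[-0.5,-0.56,-0.94,-1.0,0],[-0.48,-0.58,-0.94,-1.0,0],[-0.46,-0.6,-0.93,-1.0,0],[-0.44,-0.62,-0.93,-1.0,0],[-0.42,-0.64,-0.92,-1.0,0],[-0.97,-0.28,-0.43,-1.0,0],[-0.96,-0.35,-0.41,-1.0,0],[-0.95,-0.41,-0.38,-1.0,0],[-0.92,-0.48,-0.36,-1.0,0],[-0.9,-0.54,-0.33,-1.0,0],[-0.87,-0.61,-0.3,-1.0,0],[-0.83,-0.67,-0.27,-1.0,0],[-0.79,-0.73,-0.24,-1.0,0],[-0.57,-0.9,-0.28,-1.0,0],[-0.51,-0.94,-0.26,-1.0,0],[-0.45,-0.98,-0.23,-1.0,0],[-0.38,-1.0,-0.19,-1.0,0],[-0.31,-1.0,-0.16,-1.0,0],[-0.23,-1.0,-0.13,-1.0,0],[-0.16,-1.0,-0.1,-1.0,0],[-0.09,-1.0,-0.07,-1.0,0]]
```

```bash
cat > refit.py <<'E'
import fk as F, numpy as np, itertools
from fk import *
def fk2(p,q,s=None):
    V=p[:18].reshape(6,3);o=p[18:25]
    sg=np.array([-1,1,-1,1,-1,1,-1]);a=sg*np.array(q)+o;R=Ro.identity();x=np.zeros(3)
    for i,ax in enumerate('zyzyzyz'):
        R=R*Ro.from_euler(ax,a[i])
        if i<6:x=x+R.apply(V[i])
    return x,R
p0=np.zeros(25);A=np.load('fk.npy')[:9];V=p0[:18].reshape(6,3);V[0,2]=A[0];V[1,2]=A[1];V[3,2]=A[4];V[5,2]=A[6];p0[18]=A[7];p0[24]=A[8]
def run():
    f=lambda p:np.concatenate([np.r_[fk2(p,q)[0]-x,.3*(fk2(p,q)[1].inv()*Ro.from_rotvec(r)).as_rotvec()] for q,x,r in D]+[.01*(p-p0)])
    return least_squares(f,p0)
if __name__=='__main__':
    r=run();p=r.x
    for q,x,rr in D:
        e=fk2(p,q);print((e[0]-x).round(3),(e[1].inv()*Ro.from_rotvec(rr)).as_rotvec().round(3))
    print(p[:18].reshape(6,3).round(3),p[18:].round(3));np.save('p2.npy',p)
E
python3 refit.py
```

```text
[ 0. -0. -0.] [-0. -0. -0.]
[ 0.  0. -0.] [0. 0. 0.]
[-0. -0.  0.] [-0.    -0.001  0.   ]
[-0.  0. -0.] [ 0.  0. -0.]
[ 0. -0.  0.] [ 0.  0. -0.]
[-0.  0. -0.] [ 0.  0. -0.]
[-0.  0. -0.] [ 0.  0. -0.]
[[ 0.001 -0.018  0.272]
 [-0.    -0.018  0.523]
 [-0.    -0.008  0.035]
 [-0.    -0.008  0.426]
 [ 0.    -0.     0.002]
 [-0.    -0.     0.392]] [-1.000e-03  0.000e+00  1.000e-03 -0.000e+00 -0.000e+00  0.000e+00
  1.571e+00]
```

```bash
sed -i 's/^S=.*/S=None/; s/^P=.*/from refit import fk2 as fk\nP=np.load("p2.npy")/' sim.py; python3 rows.py -1 "-.3,-1,0,9,1.2;.57,-.82,1,8;.57,-.82,.3,8"|grep -v '\[\[';python3 rows.py -1 "0,-1,.3,9,1.2;1,-1,.6,8;.57,-.82,.3,8"; python3 rows.py -1 "-.5,-1,0,12,1.2;.4,-.9,1,8;.57,-.82,.5,8"|grep -v '\[\['
```

```text
[0.403 0.109 0.79 ] tilt 37 yaw 76 [ 1.02  0.21 -1.27  0.74 -0.41  2.    0.43]
[ 0.368 -0.237  0.66 ] tilt 41 yaw 63 [ 1.66  0.43 -1.27  0.95 -0.34  2.    1.72]
[ 0.514 -0.326  0.746] tilt 48 yaw 46 [ 1.24  0.62 -1.23  0.41 -0.13  2.    2.06]
[ 0.643 -0.461  0.705] tilt 55 yaw 33 [ 0.99  0.8  -0.52  0.08 -0.56  1.91  2.74]
[0.403 0.109 0.79 ] tilt 37 yaw 76 [ 1.02  0.21 -1.27  0.74 -0.41  2.    0.43]
[ 0.447 -0.202  0.742] tilt 45 yaw 59 [ 1.39  0.47 -1.27  0.69 -0.32  2.    1.46]
[ 0.636 -0.325  0.736] tilt 52 yaw 45 [ 0.9   0.72 -0.78  0.13 -0.37  2.    2.04]
[ 0.726 -0.45   0.69 ] tilt 60 yaw 32 [ 0.89  0.86 -0.01  0.08 -1.06  1.79  2.74]
[[-0.55,-0.5,-0.94,-1.0,0],[-0.53,-0.51,-0.95,-1.0,0],[-0.5,-0.53,-0.95,-1.0,0],[-0.48,-0.54,-0.96,-1.0,0],[-0.46,-0.55,-0.96,-1.0,0],[-0.44,-0.57,-0.96,-1.0,0],[-0.42,-0.59,-0.96,-1.0,0],[-0.41,-0.6,-0.95,-1.0,0],[-0.39,-0.62,-0.95,-1.0,0],[-0.96,-0.25,-0.48,-1.0,0],[-0.95,-0.32,-0.46,-1.0,0],[-0.93,-0.38,-0.44,-1.0,0],[-0.92,-0.45,-0.41,-1.0,0],[-0.89,-0.51,-0.38,-1.0,0],[-0.87,-0.58,-0.36,-1.0,0],[-0.83,-0.64,-0.33,-1.0,0],[-0.8,-0.7,-0.3,-1.0,0],[-0.58,-0.87,-0.35,-1.0,0],[-0.53,-0.91,-0.32,-1.0,0],[-0.47,-0.95,-0.29,-1.0,0],[-0.41,-0.99,-0.27,-1.0,0],[-0.34,-1.0,-0.23,-1.0,0],[-0.26,-1.0,-0.2,-1.0,0],[-0.19,-1.0,-0.17,-1.0,0],[-0.12,-1.0,-0.14,-1.0,0]]
[0.403 0.109 0.79 ] tilt 37 yaw 76 [ 1.02  0.21 -1.27  0.74 -0.41  2.    0.43]
[ 0.301 -0.32   0.609] tilt 42 yaw 59 [ 1.84  0.5  -1.27  1.02 -0.29  2.    2.12]
[ 0.432 -0.425  0.7  ] tilt 47 yaw 41 [ 1.47  0.66 -1.27  0.5  -0.11  2.    2.45]
[ 0.583 -0.474  0.751] tilt 54 yaw 27 [ 1.11  0.74 -1.27  0.08  0.14  1.93  2.74]
```

```bash
time OMP_NUM_THREADS=1 timeout 200 python3 plan.py 9 6 -0.8|grep -v '^[0-7] '
```

```text
now 87.9526042859395
8 0.3 [10, 11, 11, 11, 19, 11, 19, 19, 0] [ 0.689 -0.56   0.942] tilt 83 yaw -20 [ 1.41  0.45 -1.27  0.81  0.34  0.69  2.74]
best 0.2945425076037305
[ 0. -1.  0.]
[ 0.429 -0.114  0.718] tilt 40 yaw 69 [ 1.37  0.37 -1.27  0.84 -0.36  2.    1.15]
[ 0.   -0.71  0.71]
[ 0.449 -0.211  0.764] tilt 46 yaw 55 [ 1.38  0.47 -1.27  0.64 -0.32  2.    1.49]
[ 0.   -0.71  0.71]
[ 0.455 -0.305  0.814] tilt 54 yaw 43 [ 1.38  0.55 -1.27  0.41 -0.29  2.    1.83]
[ 0.   -0.71  0.71]
[ 0.449 -0.388  0.862] tilt 62 yaw 33 [ 1.35  0.61 -1.23  0.18 -0.28  2.    2.16]
[ 0.58 -0.58  0.58]
[ 0.567 -0.437  0.882] tilt 69 yaw 26 [ 1.11  0.67 -0.01  0.08 -1.29  1.82  2.56]
[ 0.   -0.71  0.71]
[ 0.532 -0.48   0.952] tilt 76 yaw 17 [ 1.26  0.63 -0.82  0.08 -0.58  1.68  2.74]
[ 0.58 -0.58  0.58]
[ 0.648 -0.47   1.015] tilt 82 yaw 6 [ 1.08  0.59 -1.27  0.08  0.11  1.4   2.74]
[ 0.58 -0.58  0.58]
[ 0.755 -0.475  1.055] tilt 87 yaw -7 [ 0.91  0.58 -1.27  0.17  0.43  1.07  2.74]
[-0.58 -0.58 -0.58]
[ 0.689 -0.56   0.942] tilt 83 yaw -20 [ 1.41  0.45 -1.27  0.81  0.34  0.69  2.74]
real	2m18.304s
user	8m44.387s
sys	0m0.312s
```

```bash
python3 rows.py -0.8 "0,-1,0,6;0,-1,1,6;0,-1,1,6;0,-1,1,6"|tail -1
```

```text
[[-0.62,-0.65,-0.64,-0.8,0],[-0.58,-0.67,-0.64,-0.8,0],[-0.55,-0.7,-0.65,-0.8,0],[-0.52,-0.72,-0.65,-0.8,0],[-0.48,-0.74,-0.65,-0.8,0],[-0.45,-0.76,-0.66,-0.8,0],[-0.27,-0.05,-1.0,-0.8,0],[-0.29,-0.05,-1.0,-0.8,0],[-0.32,-0.05,-1.0,-0.8,0],[-0.35,-0.06,-1.0,-0.8,0],[-0.38,-0.07,-1.0,-0.8,0],[-0.41,-0.09,-1.0,-0.8,0],[-0.45,-0.11,-1.0,-0.8,0],[-0.47,-0.13,-0.98,-0.8,0],[-0.5,-0.15,-0.97,-0.8,0],[-0.52,-0.18,-0.95,-0.8,0],[-0.55,-0.21,-0.93,-0.8,0],[-0.56,-0.25,-0.91,-0.8,0],[-0.58,-0.29,-0.89,-0.8,0],[-0.59,-0.33,-0.87,-0.8,0],[-0.6,-0.37,-0.84,-0.8,0],[-0.61,-0.41,-0.82,-0.8,0],[-0.61,-0.46,-0.8,-0.8,0],[-0.6,-0.5,-0.77,-0.8,0]]
```

```bash
python3 -m creep '[[-0.6,-0.65,-0.65,-0.8,0],[-0.6,-0.65,-0.65,-0.8,0],[-0.55,-0.7,-0.65,-0.8,0],[-0.5,-0.7,-0.65,-0.8,0],[-0.5,-0.75,-0.65,-0.8,0],[-0.45,-0.75,-0.65,-0.8,0],[-0.25,-0.05,-1,-0.8,0],[-0.3,-0.05,-1,-0.8,0],[-0.3,-0.05,-1,-0.8,0],[-0.35,-0.05,-1,-0.8,0],[-0.4,-0.05,-1,-0.8,0],[-0.4,-0.1,-1,-0.8,0]]'; python3 obs.py; python3 refit.py|head -8;python3 rows.py -0.8 "0,-1,1,6;0,-1,1,6;1,-1,1,6;0,-1,1,6;1,-1,1,12;-1,-1,-1,6"
```

```text
clock: 7.72
position: [0.455, -0.205, 0.7682]
ee_rot: [0.152, 2.565, 0.932]
force: [0.5, 0.5, -0.2]
width: 0.001
gripper_force: 0.0
7.725 [ 1.355  0.468 -1.266  0.616 -0.308  2.002  1.474] [ 0.455  -0.205   0.7682] [ 0.5  0.5 -0.2]
[[-0.912 -0.036  0.409]
 [ 0.235  0.771  0.592]
 [-0.336  0.636 -0.695]]
[ 0. -0. -0.] [-0. -0. -0.]
[ 0.  0. -0.] [0. 0. 0.]
[-0. -0.  0.] [-0.    -0.001  0.   ]
[-0.  0. -0.] [ 0.  0. -0.]
[-0. -0.  0.] [ 0.  0. -0.]
[-0.  0. -0.] [-0.  0. -0.]
[ 0.  0. -0.] [-0.  0. -0.]
[-0.  0.  0.] [-0.  0. -0.]
[ 0.455 -0.205  0.768] tilt 46 yaw 55 [ 1.35  0.47 -1.27  0.62 -0.31  2.    1.47]
[ 0.458 -0.298  0.817] tilt 54 yaw 43 [ 1.37  0.55 -1.27  0.41 -0.29  2.    1.82]
[ 0.451 -0.383  0.866] tilt 62 yaw 34 [ 1.34  0.61 -1.23  0.18 -0.29  2.    2.15]
[ 0.569 -0.432  0.885] tilt 69 yaw 26 [ 1.1   0.67  0.01  0.08 -1.32  1.82  2.55]
[ 0.533 -0.475  0.954] tilt 77 yaw 17 [ 1.25  0.63 -0.83  0.08 -0.58  1.68  2.74]
[ 0.755 -0.471  1.058] tilt 88 yaw -6 [ 0.91  0.58 -1.27  0.16  0.43  1.07  2.74]
[ 0.688 -0.555  0.947] tilt 83 yaw -20 [ 1.41  0.45 -1.27  0.8   0.33  0.
[... 400 characters left out ...]
,-0.8,0],[-0.67,-0.87,-0.05,-0.8,0],[-0.62,-0.91,-0.02,-0.8,0],[-0.57,-0.94,0.02,-0.8,0],[-0.45,-0.81,-0.59,-0.8,0],[-0.42,-0.85,-0.56,-0.8,0],[-0.38,-0.88,-0.53,-0.8,0],[-0.33,-0.92,-0.5,-0.8,0],[-0.32,-0.94,-0.47,-0.8,0],[-0.3,-0.96,-0.44,-0.8,0],[-0.26,-1.0,0.25,-0.8,0],[-0.24,-1.0,0.29,-0.8,0],[-0.22,-1.0,0.32,-0.8,0],[-0.21,-1.0,0.35,-0.8,0],[-0.19,-1.0,0.39,-0.8,0],[-0.18,-1.0,0.43,-0.8,0],[-0.16,-0.98,0.47,-0.8,0],[-0.15,-0.97,0.5,-0.8,0],[-0.13,-0.95,0.53,-0.8,0],[-0.11,-0.93,0.57,-0.8,0],[-0.09,-0.91,0.6,-0.8,0],[-0.07,-0.89,0.64,-0.8,0],[0.96,-0.01,-0.54,-0.8,0],[0.98,0.02,-0.51,-0.8,0],[0.99,0.04,-0.47,-0.8,0],[1.0,0.06,-0.42,-0.8,0],[1.0,0.08,-0.37,-0.8,0],[1.0,0.1,-0.33,-0.8,0]]
```

```bash
python3 -m creep '[[-0.45,-0.1,-1,-0.8,0],[-0.45,-0.15,-1,-0.8,0],[-0.5,-0.15,-0.95,-0.8,0],[-0.5,-0.2,-0.95,-0.8,0],[-0.55,-0.2,-0.95,-0.8,0],[-0.55,-0.25,-0.9,-0.8,0],[-0.6,-0.3,-0.9,-0.8,0],[-0.6,-0.3,-0.85,-0.8,0],[-0.6,-0.35,-0.85,-0.8,0],[-0.6,-0.4,-0.8,-0.8,0],[-0.6,-0.45,-0.8,-0.8,0],[-0.6,-0.5,-0.75,-0.8,0]]';  python3 -m creep '[[-0.8,-0.75,-0.15,-0.8,0],[-0.75,-0.8,-0.1,-0.8,0],[-0.7,-0.85,-0.1,-0.8,0],[-0.65,-0.85,-0.05,-0.8,0],[-0.6,-0.9,0,-0.8,0],[-0.55,-0.95,0,-0.8,0],[-0.45,-0.8,-0.6,-0.8,0],[-0.4,-0.85,-0.55,-0.8,0],[-0.4,-0.9,-0.55,-0.8,0],[-0.35,-0.9,-0.5,-0.8,0],[-0.3,-0.95,-0.45,-0.8,0],[-0.3,-0.95,-0.45,-0.8,0]]'; python3 obs.py;python3 rows.py -0.8 "1,-1,1,12;-1,-1,-1,6"; python3 rows.py -1 "1,-1,0,8;0,-1,-1,8"
```

```text
clock: 9.22
position: [0.4614, -0.3782, 0.8625]
ee_rot: [-0.421, 2.062, 0.478]
force: [0.4, -1.1, -0.5]
width: 0.002
gripper_force: 0.0
clock: 10.72
position: [0.4617, -0.4464, 0.8597]
ee_rot: [-0.83, 1.812, 0.118]
force: [-0.4, 0.5, 0.7]
width: 0.008
gripper_force: 0.0
10.725 [ 1.255  0.67  -0.095  0.084 -1.318  2.002  2.741] [ 0.4617 -0.4464  0.8597] [-0.4  0.5  0.7]
[[-0.169 -0.587  0.792]
 [-0.479  0.751  0.454]
 [-0.861 -0.302 -0.408]]
[ 0.461 -0.446  0.86 ] tilt 66 yaw 30 [ 1.26  0.67 -0.1   0.08 -1.32  2.    2.74]
[ 0.674 -0.405  0.991] tilt 77 yaw 11 [ 1.    0.58 -1.27  0.08  0.14  1.48  2.74]
[ 0.568 -0.466  0.952] tilt 69 yaw 4 [ 1.24  0.54 -1.27  0.18  0.1   1.58  2.74]
[[-0.34,-1.0,-0.04,-0.8,0],[-0.31,-1.0,-0.01,-0.8,0],[-0.29,-1.0,0.02,-0.8,0],[-0.27,-1.0,0.04,-0.8,0],[-0.25,-1.0,0.07,-0.8,0],[-0.23,-1.0,0.1,-0.8,0],[-0.21,-1.0,0.13,-0.8,0],[-0.2,-1.0,0.16,-0.8,0],[-0.19,-1.0,0.2,-0.8,0],[-0.17,-1.0,0.23,-0.8,0],[-0.16,-1.0,0.26,-0.8,0],[-0.15,-1.0,0.3,-0.8,0],[0.93,0.07,-0.58,-0.8,0],[0.95,0.07,-0.55,-0.8,0],[0.97,0.07,-0.52,-0.8,0],[0.98,0.06,-0.49,-0.8,0],[1.0,0.06,-0.46,-0.8,0],[1.0,0.06,-0.43,-0.8,0]]
[ 0.461 -0.446  0.86 ] tilt 66 yaw 30 [ 1.26  0.67 -0.1   0.08 -1.32  2.    2.74]
[ 0.668 -0.451  0.865] tilt 69 yaw 20 [ 1.05  0.71 -1.27  0.08  0.07  1.65  2.74]
[ 0.726 -0.515  0.739] tilt 59 yaw 7 [ 1.18  0.7  -1.27  0.49  0.25  1.34  2.74]
[[0.23,-1.0,0.25,-1.0,0],[0.24,-1.0,0.27,-1.0,0],[0.26,-1.0,0.29,-1.0,0],[0.27,-1.0,0.31,-1.0,0],[0.29,-1.0,0.33,-1.0,0],[0.3,-1.0,0.36,-1.0,0],[0.3,-0.99,0.38,-1.0,0],[0.3,-0.97,0.41,-1.0,0],[1.0,-0.26,0.03,-1.0,0],[1.0,-0.27,0.06,-1.0,0],[1.0,-0.27,0.09,-1.0,0],[1.0,-0.27,0.12,-1.0,0],[1.0,-0.27,0.16,-1.0,0],[1.0,-0.27,0.19,-1.0,0],[1.0,-0.26,0.23,-1.0,0],[1.0,-0.25,0.27,-1.0,0]]
```

```bash
OMP_NUM_THREADS=1 timeout 200 python3 plan.py 5 6 -1|grep -v '^[0-3] '
```

```text
now 50.64724128004634
4 0.4 [19, 19, 18, 10, 15] [ 0.843 -0.295  0.885] tilt 83 yaw -20 [ 0.96  0.32 -1.13  1.08  1.04  0.6   2.54]
best 0.3392234628652699
[ 0.58 -0.58  0.58]
[ 0.571 -0.406  0.94 ] tilt 72 yaw 21 [ 1.16  0.61 -1.27  0.08 -0.09  1.73  2.74]
[ 0.58 -0.58  0.58]
[ 0.675 -0.372  1.009] tilt 76 yaw 10 [ 0.96  0.54 -1.27  0.09  0.19  1.47  2.74]
[ 0.71 -0.71  0.  ]
[ 0.84  -0.412  0.952] tilt 79 yaw -4 [ 0.88  0.59 -1.27  0.38  0.53  1.02  2.74]
[ 0. -1.  0.]
[ 0.843 -0.554  0.885] tilt 83 yaw -20 [ 1.07  0.63 -1.27  0.69  0.81  0.67  2.74]
```

```bash
python3 rows.py -1 "1,-1,1,12"|tail -1;  python3 -m creep '[[-0.35,-1,0,-1,0],[-0.3,-1,0,-1,0],[-0.3,-1,0,-1,0],[-0.25,-1,0.05,-1,0],[-0.25,-1,0.05,-1,0],[-0.25,-1,0.1,-1,0],[-0.2,-1,0.1,-1,0],[-0.2,-1,0.15,-1,0],[-0.2,-1,0.2,-1,0],[-0.15,-1,0.2,-1,0],[-0.15,-1,0.25,-1,0],[-0.15,-1,0.3,-1,0]]';python3 obs.py; python3 rows.py -1 "1,-1,0,6;0,-1,0,6"
```

```text
[[-0.34,-1.0,-0.04,-1.0,0],[-0.31,-1.0,-0.01,-1.0,0],[-0.28,-1.0,0.01,-1.0,0],[-0.26,-1.0,0.04,-1.0,0],[-0.23,-1.0,0.07,-1.0,0],[-0.21,-1.0,0.1,-1.0,0],[-0.19,-1.0,0.13,-1.0,0],[-0.17,-1.0,0.16,-1.0,0],[-0.16,-1.0,0.2,-1.0,0],[-0.14,-1.0,0.23,-1.0,0],[-0.12,-1.0,0.26,-1.0,0],[-0.11,-1.0,0.3,-1.0,0]]
clock: 12.22
position: [0.5087, -0.2814, 0.9203]
ee_rot: [-1.078, 1.732, 0.101]
force: [-0.0, -0.3, 0.2]
width: 0.002
gripper_force: 0.0
12.225 [ 1.04   0.54  -0.047  0.084 -1.318  2.002  2.741] [ 0.5087 -0.2814  0.9203] [-0.  -0.3  0.2]
[[-0.049 -0.695  0.717]
 [-0.607  0.591  0.531]
 [-0.793 -0.409 -0.451]]
[ 0.508 -0.281  0.921] tilt 63 yaw 37 [ 1.04  0.54 -0.05  0.08 -1.32  2.    2.74]
[ 0.643 -0.287  0.915] tilt 66 yaw 30 [ 0.94  0.6  -1.27  0.08  0.02  1.77  2.74]
[ 0.607 -0.357  0.93 ] tilt 67 yaw 22 [ 1.05  0.58 -1.27  0.08  0.03  1.74  2.74]
[[0.43,-1.0,0.14,-1.0,0],[0.44,-1.0,0.16,-1.0,0],[0.44,-0.99,0.17,-1.0,0],[0.45,-0.99,0.19,-1.0,0],[0.46,-0.98,0.21,-1.0,0],[0.46,-0.97,0.23,-1.0,0],[0.68,-0.69,-0.51,-1.0,0],[0.69,-0.71,-0.49,-1.0,0],[0.69,-0.72,-0.47,-1.0,0],[0.69,-0.73,-0.45,-1.0,0],[0.69,-0.75,-0.42,-1.0,0],[0.69,-0.76,-0.4,-1.0,0]]
```

```bash
for t in 0 1; do for m in "-.5,.3,-1,6" "-1,0,-.3,6" "0,1,-.5,8"; do echo "$t $m"; python3 rows.py $t "$m"|sed -n 2,3p; done; done
```

```text
0 -.5,.3,-1,6
[ 0.446 -0.261  0.853] tilt 57 yaw 42 [ 1.47  0.48 -1.27  0.49 -0.42  1.93  2.74]
[[0.6,0.89,0.24,0.0,0],[0.62,0.87,0.26,0.0,0],[0.62,0.86,0.28,0.0,0],[0.63,0.85,0.31,0.0,0],[0.64,0.83,0.33,0.0,0],[0.65,0.81,0.36,0.0,0]]
0 -1,0,-.3,6
[ 0.322 -0.276  0.926] tilt 64 yaw 36 [ 1.78  0.44 -1.27  0.45 -0.69  2.    2.74]
[[0.3,0.86,-0.61,0.0,0],[0.32,0.85,-0.62,0.0,0],[0.33,0.85,-0.62,0.0,0],[0.34,0.84,-0.62,0.0,0],[0.35,0.84,-0.62,0.0,0],[0.36,0.83,-0.62,0.0,0]]
0 0,1,-.5,8
[0.549 0.012 0.86 ] tilt 58 yaw 40 [ 1.51  0.12 -1.27  0.91 -0.66  1.52  2.74]
[[-0.21,0.78,0.74,0.0,0],[-0.21,0.77,0.76,0.0,0],[-0.21,0.76,0.77,0.0,0],[-0.21,0.75,0.78,0.0,0],[-0.21,0.75,0.78,0.0,0],[-0.21,0.74,0.78,0.0,0],[-0.21,0.74,0.79,0.0,0],[-0.22,0.73,0.79,0.0,0]]
1 -.5,.3,-1,6
[ 0.421 -0.242  0.767] tilt 60 yaw 40 [ 1.92  0.34 -1.27  1.03 -0.7   1.73  2.74]
[[0.6,0.89,0.24,1.0,0],[0.67,0.83,0.27,1.0,0],[0.73,0.77,0.29,1.0,0],[0.79,0.71,0.3,1.0,0],[0.83,0.65,0.31,1.0,0],[0.88,0.59,0.31,1.0,0]]
1 -1,0,-.3,6
[ 0.274 -0.286  0.857] tilt 63 yaw 36 [ 2.09  0.4  -1.27  0.75 -0.81  2.    2.67]
[[0.3,0.86,-0.61,1.0,0],[0.37,0.84,-0.61,1.0,0],[0.43,0.81,-0.61,1.0,0],[0.49,0.78,-0.61,1.0,0],[0.54,0.74,-0.61,1.0,0],[0.59,0.7,-0.61,1.0,0]]
1 0,1,-.5,8
[0.515 0.026 0.787] tilt 62 yaw 37 [ 1.44 -0.18 -0.69  1.35 -1.17  1.58  2.64]
[[-0.21,0.78,0.74,1.0,0],[-0.15,0.79,0.76,1.0,0],[-0.1,0.79,0.76,1.0,0],[-0.04,0.8,0.76,1.0,0],[0.01,0.8,0.76,1.0,0],[0.07,0.79,0.76,1.0,0],[0.12,0.79,0.76,1.0,0],[0.18,0.78,0.76,1.0,0]]
```

```bash
python3 -m creep '[[0.6,0.9,0.25,1,0],[0.65,0.85,0.25,1,0],[0.75,0.75,0.3,1,0],[0.8,0.7,0.3,1,0],[0.85,0.65,0.3,1,0],[0.9,0.6,0.3,1,0]]';python3 obs.py; sed -i 's/if x\[2\]<.5 :/if x[2]<.5 or q[3]<.2 or q[4]<-1.0:/' plan.py;  OMP_NUM_THREADS=1 timeout 200 python3 plan.py 6 6 0|grep -v '^[0-3] '
```

```text
clock: 12.98
position: [0.4627, -0.3216, 0.805]
ee_rot: [-0.679, 1.838, 0.367]
force: [-0.7, 0.8, 0.7]
width: 0.008
gripper_force: 0.0
12.975 [ 1.779  0.488 -1.263  0.891 -0.658  1.62   2.741] [ 0.4627 -0.3216  0.805 ] [-0.7  0.8  0.7]
[[-0.247 -0.611  0.752]
 [-0.275  0.788  0.55 ]
 [-0.929 -0.071 -0.362]]
now 56.00869846979554
4 20.3 [1, 1, 4, 0, 1] [-0.143 -0.763  0.57 ] tilt 89 yaw -1 [ 2.23  1.21 -1.27  0.21 -0.49  2.    2.74]
5 13.4 [1, 1, 0, 1, 4, 4] [-0.307 -0.653  0.562] tilt 90 yaw -9 [ 2.57  1.19 -1.27  0.42 -0.54  2.    2.74]
best 13.351553516626279
[-0.71 -0.71  0.  ]
[ 0.286 -0.489  0.789] tilt 70 yaw 35 [ 1.79  0.73 -1.27  0.46 -0.53  2.    2.69]
[-0.71 -0.71  0.  ]
[ 0.175 -0.588  0.746] tilt 76 yaw 25 [ 1.96  0.85 -1.27  0.43 -0.54  2.    2.74]
[-0.58 -0.58 -0.58]
[ 0.094 -0.696  0.629] tilt 79 yaw 19 [ 2.01  1.04 -1.27  0.37 -0.44  2.    2.74]
[-0.71 -0.71  0.  ]
[-0.006 -0.766  0.588] tilt 84 yaw 8 [ 2.07  1.15 -1.27  0.22 -0.42  2.    2.74]
[-1.  0.  0.]
[-0.172 -0.706  0.581] tilt 87 yaw 0 [ 2.36  1.15 -1.27  0.37 -0.5   2.    2.74]
[-1.  0.  0.]
[-0.307 -0.653  0.562] tilt 90 yaw -9 [ 2.57  1.19 -1.27  0.42 -0.54  2.    2.74]
```

```bash
OMP_NUM_THREADS=1 timeout 200 python3 plan.py 5 6 -1|grep -v '^[0-3] '
```

```text
now 56.00869846979554
4 4.2 [24, 21, 10, 11, 11] [ 0.826 -0.272  0.983] tilt 80 yaw -18 [ 0.79  0.4  -1.27  0.69  1.02  0.96  2.74]
best 4.216072960870781
[0.71 0.71 0.  ]
[ 0.673 -0.147  0.854] tilt 65 yaw 38 [ 1.18  0.47 -1.27  0.71 -0.3   1.4   2.74]
[1. 0. 0.]
[ 0.894 -0.064  0.844] tilt 65 yaw 30 [ 0.51  0.65 -1.27  0.29  0.38  1.35  2.74]
[ 0. -1.  0.]
[ 0.874 -0.17   0.829] tilt 64 yaw 13 [ 0.75  0.56 -1.27  0.58  0.47  1.15  2.74]
[ 0.   -0.71  0.71]
[ 0.844 -0.209  0.924] tilt 69 yaw -4 [ 0.71  0.46 -1.27  0.55  0.75  1.13  2.74]
[ 0.   -0.71  0.71]
[ 0.826 -0.272  0.983] tilt 80 yaw -18 [ 0.79  0.4  -1.27  0.69  1.02  0.96  2.74]
```

```bash
python3 rows.py -1 "1,1,0,6;1,0,0,6"|tail -1
```

```text
[[-0.4,0.14,1.0,-1.0,0],[-0.42,0.1,1.0,-1.0,0],[-0.44,0.07,1.0,-1.0,0],[-0.45,0.04,1.0,-1.0,0],[-0.46,0.01,1.0,-1.0,0],[-0.47,-0.03,1.0,-1.0,0],[-0.05,-0.76,0.79,-1.0,0],[0.0,-0.76,0.79,-1.0,0],[0.03,-0.76,0.79,-1.0,0],[0.04,-0.75,0.8,-1.0,0],[0.05,-0.73,0.82,-1.0,0],[0.06,-0.7,0.84,-1.0,0]]
```

```bash
date; ps -o lstart= -p 1
```

```text
Tue Dec  1 20:16:10 UTC 2026
Tue Dec  1 19:53:58 2026
```

```bash
python3 -m creep '[[-0.4,0.15,1,-1,0],[-0.4,0.1,1,-1,0],[-0.45,0.05,1,-1,0],[-0.45,0.05,1,-1,0],[-0.45,0,1,-1,0],[-0.45,-0.05,1,-1,0],[-0.05,-0.75,0.8,-1,0],[0,-0.75,0.8,-1,0],[0.05,-0.75,0.8,-1,0],[0.05,-0.75,0.8,-1,0]]';python3 obs.py; python3 rows.py -1 "1,0,0,2;0,-1,0,6;0,-1,1,12"
```

```text
clock: 14.22
position: [0.8241, -0.1023, 0.8712]
ee_rot: [-1.161, 1.641, 0.007]
force: [-3.2, -8.5, 7.7]
width: 0.002
gripper_force: 0.0
14.225 [ 0.51   0.652 -1.266  0.083  0.297  1.596  2.742] [ 0.8241 -0.1023  0.8712] [-3.2 -8.5  7.7]
[[ 0.05  -0.675  0.736]
 [-0.669  0.525  0.527]
 [-0.742 -0.519 -0.425]]
[ 0.824 -0.102  0.871] tilt 65 yaw 36 [ 0.51  0.65 -1.27  0.08  0.3   1.6   2.74]
[ 0.883 -0.062  0.853] tilt 66 yaw 32 [ 0.51  0.65 -1.27  0.26  0.35  1.38  2.74]
[ 0.86  -0.165  0.843] tilt 64 yaw 14 [ 0.74  0.55 -1.27  0.54  0.44  1.2   2.74]
[ 0.811 -0.257  0.998] tilt 79 yaw -16 [ 0.78  0.38 -1.27  0.64  0.96  1.01  2.74]
[[0.05,-0.74,0.81,-1.0,0],[0.07,-0.72,0.83,-1.0,0],[0.79,-0.56,-0.52,-1.0,0],[0.81,-0.57,-0.48,-1.0,0],[0.83,-0.57,-0.44,-1.0,0],[0.86,-0.56,-0.39,-1.0,0],[0.88,-0.56,-0.35,-1.0,0],[0.9,-0.55,-0.3,-1.0,0],[0.24,-0.94,-0.52,-1.0,0],[0.28,-0.95,-0.48,-1.0,0],[0.32,-0.96,-0.44,-1.0,0],[0.35,-0.96,-0.4,-1.0,0],[0.39,-0.97,-0.35,-1.0,0],[0.43,-0.96,-0.31,-1.0,0],[0.47,-0.96,-0.26,-1.0,0],[0.51,-0.95,-0.21,-1.0,0],[0.55,-0.94,-0.15,-1.0,0],[0.58,-0.93,-0.1,-1.0,0],[0.62,-0.91,-0.05,-1.0,0],[0.66,-0.88,0.0,-1.0,0]]
```

```bash
python3 -m creep '[[0.05,-0.75,0.8,-1,0],[0.05,-0.7,0.8,-1,0],[0.8,-0.55,-0.5,-1,0],[0.8,-0.55,-0.5,-1,0],[0.85,-0.55,-0.45,-1,0],[0.85,-0.55,-0.4,-1,0],[0.9,-0.55,-0.35,-1,0],[0.9,-0.55,-0.3,-1,0]]';python3 obs.py; python3 rows.py -1 "0,-1,1,12"; python3 rows.py -1 "0,-1,0.4,12"
```

```text
clock: 15.22
position: [0.8372, -0.1746, 0.8806]
ee_rot: [-1.083, 1.745, -0.248]
force: [0.1, 0.0, 0.5]
width: 0.004
gripper_force: 0.0
15.225 [ 0.513  0.616 -1.267  0.084  0.518  1.539  2.742] [ 0.8372 -0.1746  0.8806] [0.1 0.  0.5]
[[-0.073 -0.548  0.834]
 [-0.758  0.574  0.31 ]
 [-0.648 -0.609 -0.457]]
[ 0.837 -0.175  0.881] tilt 63 yaw 20 [ 0.51  0.62 -1.27  0.08  0.52  1.54  2.74]
[ 0.762 -0.24   1.033] tilt 76 yaw -9 [ 0.77  0.36 -1.27  0.46  0.74  1.15  2.74]
[[0.09,-0.92,-0.6,-1.0,0],[0.12,-0.94,-0.56,-1.0,0],[0.16,-0.96,-0.52,-1.0,0],[0.19,-0.97,-0.48,-1.0,0],[0.22,-0.98,-0.44,-1.0,0],[0.25,-0.99,-0.4,-1.0,0],[0.29,-1.0,-0.36,-1.0,0],[0.32,-1.0,-0.31,-1.0,0],[0.36,-1.0,-0.26,-1.0,0],[0.39,-1.0,-0.22,-1.0,0],[0.43,-1.0,-0.17,-1.0,0],[0.46,-0.99,-0.12,-1.0,0]]
[ 0.837 -0.175  0.881] tilt 63 yaw 20 [ 0.51  0.62 -1.27  0.08  0.52  1.54  2.74]
[ 0.809 -0.344  0.922] tilt 71 yaw -13 [ 0.91  0.46 -1.27  0.61  0.74  1.05  2.74]
[[0.51,-0.83,-0.5,-1.0,0],[0.54,-0.84,-0.47,-1.0,0],[0.57,-0.84,-0.42,-1.0,0],[0.59,-0.85,-0.38,-1.0,0],[0.62,-0.85,-0.33,-1.0,0],[0.64,-0.84,-0.28,-1.0,0],[0.67,-0.84,-0.24,-1.0,0],[0.7,-0.83,-0.18,-1.0,0],[0.72,-0.82,-0.13,-1.0,0],[0.75,-0.8,-0.08,-1.0,0],[0.77,-0.78,-0.02,-1.0,0],[0.8,-0.76,0.03,-1.0,0]]
```

```bash
python3 -m creep '[[0.4,-0.85,-0.55,-1,0],[0.4,-0.85,-0.5,-1,0],[0.4,-0.9,-0.45,-1,0],[0.4,-0.9,-0.45,-1,0],[0.45,-0.9,-0.4,-1,0],[0.45,-0.9,-0.35,-1,0],[0.5,-0.9,-0.3,-1,0],[0.5,-0.9,-0.25,-1,0]]';python3 obs.py; python3 rows.py -1 "0,-1,1,8";python3 rows.py -1 "-.3,-1,.4,8"
```

```text
clock: 16.23
position: [0.7726, -0.2525, 0.9696]
ee_rot: [-0.963, 1.767, -0.558]
force: [-0.2, 0.5, -0.3]
width: 0.005
gripper_force: 0.0
16.225 [ 0.577  0.502 -1.267  0.084  0.682  1.491  2.742] [ 0.7726 -0.2525  0.9696] [-0.2  0.5 -0.3]
[[-0.177 -0.351  0.919]
 [-0.816  0.575  0.063]
 [-0.551 -0.739 -0.388]]
[ 0.773 -0.253  0.97 ] tilt 67 yaw 4 [ 0.58  0.5  -1.27  0.08  0.68  1.49  2.74]
[ 0.747 -0.305  1.044] tilt 78 yaw -14 [ 0.85  0.37 -1.27  0.47  0.78  1.12  2.74]
[[0.2,-1.0,-0.34,-1.0,0],[0.24,-1.0,-0.3,-1.0,0],[0.28,-1.0,-0.26,-1.0,0],[0.31,-1.0,-0.21,-1.0,0],[0.35,-1.0,-0.17,-1.0,0],[0.39,-1.0,-0.12,-1.0,0],[0.42,-1.0,-0.07,-1.0,0],[0.46,-1.0,-0.02,-1.0,0]]
[ 0.773 -0.253  0.97 ] tilt 67 yaw 4 [ 0.58  0.5  -1.27  0.08  0.68  1.49  2.74]
[ 0.714 -0.363  0.994] tilt 73 yaw -17 [ 1.01  0.36 -1.27  0.54  0.66  1.14  2.74]
[[0.64,-0.75,-0.49,-1.0,0],[0.67,-0.74,-0.45,-1.0,0],[0.7,-0.74,-0.41,-1.0,0],[0.73,-0.74,-0.36,-1.0,0],[0.76,-0.73,-0.31,-1.0,0],[0.78,-0.72,-0.26,-1.0,0],[0.81,-0.71,-0.21,-1.0,0],[0.84,-0.7,-0.16,-1.0,0]]
```

```bash
python3 -m creep '[[0.25,-1,-0.35,-1,0],[0.3,-1,-0.3,-1,0],[0.3,-1,-0.25,-1,0],[0.35,-1,-0.2,-1,0],[0.35,-1,-0.15,-1,0],[0.4,-1,-0.1,-1,0],[0.45,-1,-0.05,-1,0],[0.45,-1,0,-1,0]]';python3 obs.py; cat > trav.py <<'E'
from sim import *
import sys
from h import readout
# hold-orientation travel with turn; waypoints from argv "x,y,z,n,turn;.." ; prints rows
q=readout.observe()['joints'];rep(q);o=[]
for m in sys.argv[1].split(';'):
    v=[float(a) for a in m.split(',')];n=int(v[3])
    for k in range(n):
        x,R=fk(P,q,S);s=R.inv().apply((np.array(v[:3])-x)/(n-k))/.04;s=(s/max(1,abs(s).max(),np.linalg.norm(s)/1.5)).round(2)
        q=row(q,[*s,v[4]],.6);o.append([*map(float,s),v[4],0])
    rep(q);print(' y',fk(P,q,S)[1].as_matrix()[:,1].round(2))
print(str(o[:24]).replace(' ',''))
E
python3 trav.py ".55,.15,.8,10,1;.45,.35,.6,8,.5;.40,.3,.35,8,0;.42,.15,.12,8,0;.53,.12,.12,4,0;.53,.12,.23,8,0"
```

```text
clock: 17.23
position: [0.7371, -0.3076, 1.0586]
ee_rot: [-0.833, 1.742, -0.926]
force: [-0.6, -0.7, -0.1]
width: 0.006
gripper_force: 0.0
17.225 [ 0.529  0.425 -1.267  0.084  0.981  1.372  2.742] [ 0.7371 -0.3076  1.0586] [-0.6 -0.7 -0.1]
[[-0.307 -0.123  0.944]
 [-0.851  0.479 -0.215]
 [-0.425 -0.869 -0.252]]
[ 0.737 -0.308  1.059] tilt 75 yaw -13 [ 0.53  0.43 -1.27  0.08  0.98  1.37  2.74]
[0.593 0.049 0.86 ] tilt 74 yaw -13 [ 1.01 -0.44 -0.82  1.41 -0.15  0.72  1.8 ]
 y [ 0.1   0.92 -0.39]
[0.454 0.288 0.634] tilt 74 yaw -10 [ 0.42 -0.44 -1.27  1.81  0.86  0.95  0.22]
 y [ 0.13  0.98 -0.12]
[0.397 0.248 0.412] tilt 68 yaw -1 [ 0.18 -0.44 -1.27  2.32  1.11  0.73 -0.34]
 y [-0.01  1.   -0.07]
[0.416 0.161 0.274] tilt 57 yaw 1 [ 0.55 -0.44 -1.27  2.57  1.68  0.27 -0.79]
 y [-0.05  1.   -0.05]
[0.514 0.135 0.186] tilt 53 yaw 0 [ 0.17  0.34 -1.13  2.57  1.91  1.   -0.88]
 y [-0.05  1.   -0.06]
[0.53 0.12 0.23] tilt 53 yaw 0 [ 0.35  0.16 -1.11  2.5   1.9   0.72 -0.74]
 y [-0.05  1.   -0.06]
[[-0.48,1.0,-0.45,1.0,0],[-0.37,1.0,-0.42,1.0,0],[-0.29,1.0,-0.41,1.0,0],[-0.21,1.0,-0.4,1.0,0],[-0.14,1.0,-0.4,1.0,0],[-0.07,1.0,-0.4,1.0,0],[0.01,1.0,-0.39,1.0,0],[0.08,1.0,-0.4,1.0,0],[0.15,1.0,-0.4,1.0,0],[0.22,1.0,-0.4,1.0,0],[0.48,1.0,-0.36,0.5,0],[0.52,1.0,-0.36,0.5,0],[0.57,1.0,-0.37,0.5,0],[0.61,1.0,-0.38,0.5,0],[0.66,1.0,-0.38,0.5,0],[0.72,1.0,-0.39,0.5,0],[0.77,1.0,-0.4,0.5,0],[0.64,1.0,-0.26,0.5,0],[0.89,0.12,0.09,0.0,0],[0.9,0.15,0.09,0.0,0],[0.91,0.19,0.1,0.0,0],[0.93,0.25,0.12,0.0,0],[0.97,0.34,0.15,0.0,0],[1.0,0.46,0.2,0.0,0]]
```

```bash
python3 -m creep '[[0.5,-1,0.05,-1,0],[0.55,-1,0.1,-1,0],[0.6,-1,0.1,-1,0],[0.6,-1,0.15,-1,0]]';python3 obs.py
for w in ".6,.3,.75,16,1;.5,.45,.6,6,.5;.40,.35,.35,8,0;.42,.16,.12,8,0;.53,.12,.12,4,0;.53,.12,.23,8,0" ".6,.1,.75,12,1;.3,.45,.6,10,1;.35,.35,.3,8,0;.42,.15,.12,8,0;.53,.12,.12,4,0;.53,.12,.23,8,0" ".4,.1,.8,14,1;.2,.45,.6,10,.5;.3,.3,.3,8,0;.42,.15,.12,8,0;.53,.12,.12,4,0;.53,.12,.23,8,0"; do python3 trav.py "$w"; done
```

```text
clock: 17.73
position: [0.731, -0.3622, 1.0891]
ee_rot: [-0.746, 1.736, -1.127]
force: [0.4, 0.1, -1.0]
width: 0.006
gripper_force: 0.0
17.725 [ 0.512  0.427 -1.267  0.084  1.155  1.285  2.741] [ 0.731  -0.3622  1.0891] [ 0.4  0.1 -1. ]
[[-0.405 -0.011  0.914]
 [-0.839  0.401 -0.367]
 [-0.362 -0.916 -0.172]]
[ 0.731 -0.362  1.089] tilt 80 yaw -22 [ 0.51  0.43 -1.27  0.08  1.16  1.28  2.74]
[0.58  0.205 0.782] tilt 79 yaw -17 [ 0.89 -0.44 -1.27  1.53  0.71  0.8   0.49]
 y [ 0.29  0.96 -0.06]
[0.485 0.305 0.665] tilt 77 yaw -7 [ 0.49 -0.44 -1.27  1.79  0.92  0.84 -0.08]
 y [0.15 0.97 0.18]
[0.405 0.277 0.451] tilt 72 yaw 2 [ 0.18 -0.44 -1.27  2.29  1.2   0.73 -0.66]
 y [0.04 0.98 0.21]
[0.419 0.18  0.294] tilt 60 yaw 3 [ 0.49 -0.44 -1.27  2.57  1.77  0.32 -1.18]
 y [0.06 0.98 0.2 ]
[0.522 0.146 0.198] tilt 55 yaw 2 [ 0.16  0.34 -1.12  2.57  1.96  1.02 -1.17]
 y [0.09 0.98 0.18]
[0.53 0.12 0.23] tilt 55 yaw 2 [ 0.35  0.18 -1.11  2.54  2.02  0.77 -1.11]
 y [0.09 0.98 0.18]
[[-0.59,0.9,-0.48,1.0,0],[-0.52,0.96,-0.47,1.0,0],[-0.45,0.99,-0.47,1.0,0],[-0.37,1.0,-0.46,1.0,0],[-0.3,1.0,-0.45,1
[... 2234 characters left out ...]
  1.55 -1.21]
 y [0.21 0.97 0.15]
[0.53 0.12 0.23] tilt 54 yaw -6 [ 0.32  0.29 -1.27  2.47  1.74  1.   -0.99]
 y [0.21 0.97 0.15]
[[-0.27,0.81,-0.75,1.0,0],[-0.19,0.85,-0.75,1.0,0],[-0.13,0.87,-0.75,1.0,0],[-0.06,0.88,-0.76,1.0,0],[0.0,0.88,-0.76,1.0,0],[0.06,0.88,-0.76,1.0,0],[0.13,0.88,-0.76,1.0,0],[0.19,0.86,-0.76,1.0,0],[0.24,0.85,-0.76,1.0,0],[0.35,0.86,-0.8,1.0,0],[0.49,0.88,-0.85,1.0,0],[0.65,0.87,-0.91,1.0,0],[0.82,0.78,-0.98,1.0,0],[0.92,0.64,-1.0,1.0,0],[0.52,0.76,-0.66,0.5,0],[0.55,0.74,-0.66,0.5,0],[0.57,0.72,-0.66,0.5,0],[0.6,0.7,-0.66,0.5,0],[0.63,0.7,-0.66,0.5,0],[0.69,0.83,-0.7,0.5,0],[0.79,1.0,-0.73,0.5,0],[0.75,1.0,-0.64,0.5,0],[0.74,1.0,-0.56,0.5,0],[0.75,1.0,-0.51,0.5,0]]
```

```bash

for w in ".8,-.1,.85,8,1;.7,.25,.68,9,1;.42,.4,.55,9,.5;.40,.33,.3,6,0;.42,.16,.12,6,0;.53,.12,.12,4,0;.53,.12,.23,8,0" ".8,-.1,.85,8,1;.75,.3,.7,9,1;.5,.5,.6,7,.5;.40,.45,.4,6,0;.38,.28,.2,6,0;.42,.15,.12,5,0;.53,.12,.12,4,0;.53,.12,.23,8,0" ; do python3 trav.py "$w"; done
```

```text
[ 0.731 -0.362  1.089] tilt 80 yaw -22 [ 0.51  0.43 -1.27  0.08  1.16  1.28  2.74]
[ 0.793 -0.126  0.875] tilt 80 yaw -22 [ 0.78  0.17 -1.15  1.19  1.17  0.84  1.25]
 y [ 0.2   0.79 -0.58]
[0.702 0.24  0.685] tilt 79 yaw -22 [-0.11  0.35 -1.14  1.5   1.7   1.61 -0.08]
 y [ 0.37  0.93 -0.01]
[0.42 0.4  0.55] tilt 79 yaw -22 [-1.1   0.35 -0.61  1.69  1.36  2.   -0.86]
 y [0.4  0.87 0.3 ]
[0.4  0.33 0.3 ] tilt 79 yaw -22 [-1.14  0.61 -0.6   2.11  1.21  1.89 -1.54]
 y [0.4  0.87 0.3 ]
[0.42 0.16 0.12] tilt 79 yaw -22 [-1.13  1.01 -0.51  2.51  1.28  1.72 -2.28]
 y [0.41 0.87 0.3 ]
[0.53 0.12 0.12] tilt 79 yaw -22 [-0.88  0.97 -0.34  2.51  1.64  1.69 -2.16]
 y [0.41 0.87 0.3 ]
[0.53 0.12 0.23] tilt 79 yaw -22 [-0.86  0.63 -0.39  2.53  1.59  1.61 -1.85]
 y [0.4  0.87 0.3 ]
[[-0.5,1.0,0.02,1.0,0],[-0.39,1.0,0.02,1.0,0],[-0.31,1.0,0.02,1.0,0],[-0.24,1.0,0.02,1.0,0],[-0.17,1.0,0.02,1.0,0],[-0.09,1.0,0.02,1.0,0],[-0.02,1.0,0.02,1.0,0],[0.04,1.0,0.02,1.0,0],[0.0,1.0,-0.48,1.0,0],[0.07,1.0,-0.48,1.0,0],[0.14,1.0,-0.48,1.0,0],[0.21,1.0,-0.49,1.0,0],[0.29,1.0,-0.5,1.0,0],[0.37,1.0,-0.51,1.0,0],[0.4
[... 960 characters left out ...]
97 -0.33  2.51  1.64  1.68 -2.09]
 y [0.4  0.89 0.23]
[0.53 0.12 0.23] tilt 79 yaw -22 [-0.88  0.63 -0.37  2.53  1.59  1.6  -1.79]
 y [0.4  0.89 0.23]
[[-0.5,1.0,0.02,1.0,0],[-0.39,1.0,0.02,1.0,0],[-0.31,1.0,0.02,1.0,0],[-0.24,1.0,0.02,1.0,0],[-0.17,1.0,0.02,1.0,0],[-0.09,1.0,0.02,1.0,0],[-0.02,1.0,0.02,1.0,0],[0.04,1.0,0.02,1.0,0],[-0.14,1.0,-0.38,1.0,0],[-0.06,1.0,-0.38,1.0,0],[0.0,1.0,-0.38,1.0,0],[0.08,1.0,-0.38,1.0,0],[0.15,1.0,-0.38,1.0,0],[0.22,1.0,-0.39,1.0,0],[0.29,1.0,-0.39,1.0,0],[0.37,1.0,-0.4,1.0,0],[0.45,1.0,-0.41,1.0,0],[0.6,0.49,-1.0,0.5,0],[0.61,0.47,-1.0,0.5,0],[0.63,0.45,-1.0,0.5,0],[0.65,0.42,-1.0,0.5,0],[0.66,0.4,-1.0,0.5,0],[0.67,0.38,-1.0,0.5,0],[0.69,0.35,-1.0,0.5,0]]
```

```bash
python3 -m creep '[[-0.5,1,0,1,0],[-0.4,1,0,1,0],[-0.3,1,0,1,0],[-0.25,1,0,1,0],[-0.15,1,0,1,0],[-0.1,1,0,1,0],[0,1,0,1,0],[0.05,1,0,1,0]]';python3 obs.py
python3 trav.py ".7,.25,.68,9,1;.42,.4,.55,9,0;.40,.33,.3,6,0;.42,.16,.12,6,0;.53,.12,.12,4,0;.53,.12,.23,8,0"
```

```text
clock: 18.73
position: [0.7802, -0.1338, 0.8793]
ee_rot: [-0.254, 1.772, -0.762]
force: [0.5, -0.1, -0.3]
width: 0.006
gripper_force: 0.0
18.725 [ 0.825  0.114 -1.094  1.242  1.103  0.748  1.276] [ 0.7802 -0.1338  0.8793] [ 0.5 -0.1 -0.3]
[[-0.343  0.202  0.918]
 [-0.527  0.767 -0.366]
 [-0.778 -0.609 -0.156]]
[ 0.78  -0.134  0.879] tilt 81 yaw -22 [ 0.82  0.11 -1.09  1.24  1.1   0.75  1.28]
[0.705 0.227 0.692] tilt 81 yaw -22 [-0.06  0.33 -1.15  1.53  1.72  1.58 -0.06]
 y [ 0.36  0.93 -0.04]
[0.42 0.4  0.55] tilt 81 yaw -22 [-1.12  0.36 -0.58  1.71  1.37  2.   -0.53]
 y [ 0.36  0.93 -0.04]
[0.401 0.332 0.309] tilt 81 yaw -22 [-1.17  0.6  -0.58  2.11  1.22  1.9  -1.2 ]
 y [ 0.36  0.93 -0.04]
[0.42 0.16 0.12] tilt 81 yaw -22 [-1.15  1.03 -0.48  2.51  1.27  1.72 -1.97]
 y [ 0.36  0.93 -0.04]
[0.53 0.12 0.12] tilt 81 yaw -22 [-0.91  0.99 -0.32  2.51  1.64  1.7  -1.85]
 y [ 0.36  0.93 -0.04]
[0.53 0.12 0.23] tilt 81 yaw -22 [-0.89  0.66 -0.36  2.53  1.59  1.63 -1.55]
 y [ 0.36  0.93 -0.04]
[[-0.05,1.0,-0.46,1.0,0],[0.02,1.0,-0.46,1.0,0],[0.09,1.0,-0.46,1.0,0],[0.16,1.0,-0.46,1.0,0],[0.23,1.0,-0.47,1.0,0],[0.31,1.0,-0.47,1.0,0],[0.39,1.0,-0.49,1.0,0],[0.47,1.0,-0.5,1.0,0],[0.55,1.0,-0.51,1.0,0],[0.53,0.18,-0.84,0.0,0],[0.53,0.17,-0.84,0.0,0],[0.53,0.18,-0.84,0.0,0],[0.53,0.17,-0.84,0.0,0],[0.53,0.18,-0.84,0.0,0],[0.52,0.17,-0.84,0.0,0],[0.53,0.18,-0.84,0.0,0],[0.53,0.18,-0.84,0.0,0],[0.52,0.17,-0.85,0.0,0],[1.0,-0.25,0.19,0.0,0],[1.0,-0.26,0.19,0.0,0],[1.0,-0.25,0.18,0.0,0],[1.0,-0.26,0.19,0.0,0],[1.0,-0.25,0.18,0.0,0],[1.0,-0.26,0.19,0.0,0]]
```

```bash
python3 -m creep '[[-0.05,1,-0.45,1,0],[0,1,-0.45,1,0],[0.1,1,-0.45,1,0],[0.15,1,-0.45,1,0],[0.25,1,-0.45,1,0],[0.3,1,-0.5,1,0],[0.4,1,-0.5,1,0],[0.45,1,-0.5,1,0],[0.55,1,-0.5,1,0]]';python3 obs.py
python3 trav.py ".42,.4,.55,9,0;.40,.33,.3,6,0;.42,.16,.12,6,0;.53,.12,.12,4,0;.53,.12,.23,8,0"
```

```text
clock: 19.85
position: [0.7063, 0.2273, 0.6931]
ee_rot: [0.297, 1.711, -0.304]
force: [1.5, 0.2, -0.6]
width: 0.003
gripper_force: 0.0
19.85 [-0.062  0.34  -1.156  1.525  1.724  1.59  -0.061] [0.7063 0.2273 0.6931] [ 1.5  0.2 -0.6]
[[-0.157  0.364  0.918]
 [ 0.025  0.931 -0.365]
 [-0.987 -0.034 -0.156]]
[0.706 0.227 0.692] tilt 81 yaw -22 [-0.06  0.34 -1.16  1.52  1.72  1.59 -0.06]
[0.42 0.4  0.55] tilt 81 yaw -22 [-1.13  0.36 -0.57  1.71  1.37  2.   -0.54]
 y [ 0.36  0.93 -0.03]
[0.401 0.333 0.309] tilt 81 yaw -22 [-1.17  0.6  -0.57  2.11  1.22  1.9  -1.2 ]
 y [ 0.36  0.93 -0.03]
[0.42 0.16 0.12] tilt 81 yaw -22 [-1.16  1.03 -0.48  2.51  1.27  1.72 -1.97]
 y [ 0.36  0.93 -0.03]
[0.53 0.12 0.12] tilt 81 yaw -22 [-0.91  1.   -0.31  2.51  1.64  1.7  -1.85]
 y [ 0.36  0.93 -0.03]
[0.53 0.12 0.23] tilt 81 yaw -22 [-0.89  0.66 -0.35  2.53  1.59  1.63 -1.55]
 y [ 0.36  0.93 -0.03]
[[0.53,0.17,-0.84,0.0,0],[0.53,0.17,-0.84,0.0,0],[0.53,0.17,-0.85,0.0,0],[0.53,0.17,-0.84,0.0,0],[0.53,0.17,-0.85,0.0,0],[0.53,0.17,-0.84,0.0,0],[0.53,0.17,-0.85,0.0,0],[0.52,0.18,-0.85,0.0,0],[0.53,0.17,-0.85,0.0,0],[1.0,-0.26,0.19,0.0,0],[1.0,-0.26,0.18,0.0,0],[1.0,-0.26,0.19,0.0,0],[1.0,-0.25,0.18,0.0,0],[1.0,-0.26,0.19,0.0,0],[1.0,-0.25,0.18,0.0,0],[0.74,-0.61,0.46,0.0,0],[0.75,-0.61,0.46,0.0,0],[0.74,-0.61,0.46,0.0,0],[0.75,-0.62,0.46,0.0,0],[0.75,-0.61,0.46,0.0,0],[0.74,-0.62,0.46,0.0,0],[-0.11,0.02,0.72,0.0,0],[-0.12,0.02,0.72,0.0,0],[-0.11,0.01,0.72,0.0,0]]
```

```bash
python3 -m creep '[[0.55,0.15,-0.85,0,0],[0.55,0.15,-0.85,0,0],[0.55,0.15,-0.85,0,0],[0.55,0.2,-0.85,0,0],[0.5,0.15,-0.85,0,0],[0.55,0.2,-0.85,0,0],[0.5,0.15,-0.85,0,0.5],[0.55,0.2,-0.85,0,1],[0.5,0.15,-0.85,0,1]]';python3 obs.py
python3 trav.py ".37,.33,.3,7,0;.40,.135,.11,7,0;.518,.088,.105,5,0;.518,.088,.22,10,0"
```

```text
clock: 20.98
position: [0.4164, 0.3989, 0.5494]
ee_rot: [0.295, 1.713, -0.305]
force: [1.1, 1.7, -0.7]
width: 0.281
gripper_force: 0.0
20.975 [-1.143  0.351 -0.556  1.717  1.358  1.995 -0.54 ] [0.4164 0.3989 0.5494] [ 1.1  1.7 -0.7]
[[-0.159  0.363  0.918]
 [ 0.024  0.931 -0.364]
 [-0.987 -0.036 -0.157]]
[0.417 0.399 0.549] tilt 81 yaw -22 [-1.14  0.35 -0.56  1.72  1.36  2.   -0.54]
[0.37 0.33 0.3 ] tilt 81 yaw -22 [-1.24  0.62 -0.57  2.12  1.15  1.91 -1.25]
 y [ 0.36  0.93 -0.04]
[0.4   0.135 0.11 ] tilt 81 yaw -22 [-1.23  1.1  -0.47  2.56  1.22  1.67 -2.1 ]
 y [ 0.36  0.93 -0.04]
[0.518 0.088 0.105] tilt 81 yaw -22 [-0.78  1.11 -0.46  2.56  1.63  1.88 -1.95]
 y [ 0.37  0.93 -0.04]
[0.519 0.09  0.22 ] tilt 81 yaw -23 [-0.52  0.83 -0.84  2.57  1.55  2.   -1.59]
 y [ 0.38  0.93 -0.04]
[[0.9,-0.26,0.08,0.0,0],[0.9,-0.26,0.08,0.0,0],[0.9,-0.25,0.07,0.0,0],[0.9,-0.26,0.08,0.0,0],[0.9,-0.26,0.07,0.0,0],[0.89,-0.25,0.08,0.0,0],[0.9,-0.26,0.07,0.0,0],[0.64,-0.58,0.46,0.0,0],[0.64,-0.59,0.46,0.0,0],[0.64,-0.58,0.46,0.0,0],[0.63,-0.59,0.46,0.0,0],[0.64,-0.58,0.46,0.0,0],[0.64,-0.59,0.46,0.0,0],[0.63,-0.59,0.45,0.0,0],[-0.07,-0.0,0.63,0.0,0],[-0.08,-0.01,0.63,0.0,0],[-0.08,-0.01,0.64,0.0,0],[-0.08,-0.02,0.63,0.0,0],[-0.08,-0.02,0.64,0.0,0],[-0.28,-0.01,-0.04,0.0,0],[-0.28,-0.01,-0.05,0.0,0],[-0.29,-0.01,-0.05,0.0,0],[-0.29,-0.02,-0.05,0.0,0],[-0.29,-0.02,-0.05,0.0,0]]
```

```bash
python3 -m creep '[[0.9,-0.25,0.1,0,1],[0.9,-0.25,0.1,0,1],[0.9,-0.25,0.05,0,1],[0.9,-0.25,0.05,0,1],[0.9,-0.25,0.1,0,1],[0.9,-0.25,0.05,0,1],[0.9,-0.25,0.1,0,1]]'; python3 -m creep '[[0.65,-0.6,0.45,0,1],[0.65,-0.6,0.45,0,1],[0.65,-0.6,0.45,0,1],[0.6,-0.6,0.45,0,1],[0.65,-0.55,0.45,0,1],[0.6,-0.55,0.45,0,1]]'; python3 obs.py
python3 - <<'E'
from h import *
d=grab('top','top2.png');e=grab('side','side2.png')
a=cv2.resize(d['pixels'][120:290,150:400],None,fx=3,fy=3);cv2.imwrite('pics/top2c.png',a)
E
python3 trav.py ".40,.135,.11,2,0;.518,.088,.107,6,0"
```

```text
clock: 21.85
position: [0.3716, 0.3312, 0.299]
ee_rot: [0.296, 1.714, -0.304]
force: [-0.1, 0.7, -0.2]
width: 0.992
gripper_force: 0.0
clock: 22.6
position: [0.3956, 0.1648, 0.1369]
ee_rot: [0.297, 1.715, -0.304]
force: [0.7, 0.5, -0.5]
width: 0.999
gripper_force: 0.0
22.6 [-1.224  0.985 -0.507  2.516  1.186  1.7   -1.953] [0.3956 0.1648 0.1369] [ 0.7  0.5 -0.5]
[[-0.161  0.363  0.918]
 [ 0.026  0.931 -0.364]
 [-0.987 -0.034 -0.159]]
[0.396 0.162 0.136] tilt 81 yaw -22 [-1.22  0.99 -0.51  2.52  1.19  1.7  -1.95]
[0.4   0.135 0.11 ] tilt 81 yaw -22 [-1.22  1.1  -0.48  2.56  1.22  1.68 -2.09]
 y [ 0.36  0.93 -0.04]
[0.518 0.088 0.107] tilt 81 yaw -22 [-0.78  1.1  -0.47  2.56  1.63  1.88 -1.94]
 y [ 0.37  0.93 -0.04]
[[0.31,-0.29,0.23,0.0,0],[0.31,-0.28,0.23,0.0,0],[-0.07,-0.0,0.52,0.0,0],[-0.07,-0.01,0.53,0.0,0],[-0.07,-0.01,0.52,0.0,0],[-0.08,-0.01,0.53,0.0,0],[-0.08,-0.02,0.53,0.0,0],[-0.07,-0.01,0.52,0.0,0]]
```

View pics/top2c.png

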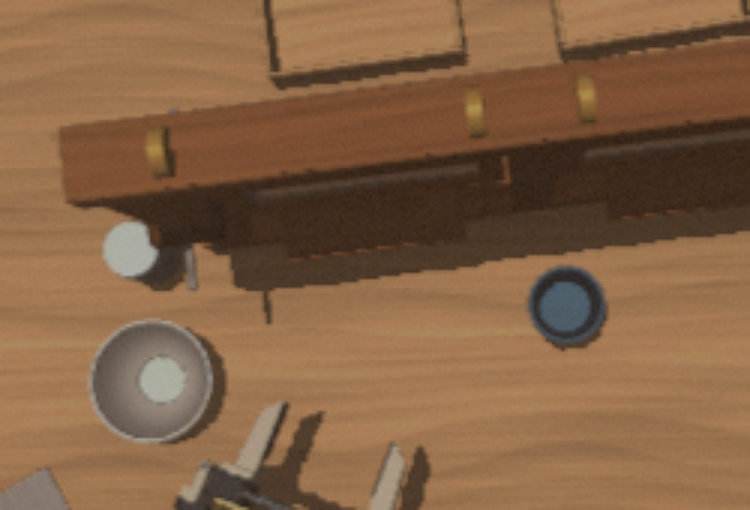

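The crop shows the bowl (152,380), the cup (567,307), the lip edge along (285,255)–(470,235), and my open fingertips at (283,403) and (398,447), all with room to spare. Next I slide beneath the lip.

```bash
python3 -m creep '[[0.3,-0.3,0.25,0,1],[0.3,-0.3,0.25,0,1],[-0.05,0,0.5,0,1],[-0.05,0,0.5,0,1],[-0.1,0,0.5,0,1],[-0.05,0,0.5,0,1],[-0.1,0,0.5,0,1],[-0.05,0,0.5,0,1],[0,0,0,0,1]]'; python3 obs.py
python3 - <<'E'
from h import *
d=grab('top');cv2.imwrite('pics/top3c.png',cv2.resize(d['pixels'][120:290,150:400],None,fx=3,fy=3))
s=readout.observe();R=cv2.Rodrigues(s['ee_rot'])[0]
c=np.array([.5842,.0092]);t=np.deg2rad(5.7);ex=np.array([np.cos(t),np.sin(t)]);ey=np.array([-ex[1],ex[0]])
for n,p in(('tcp',[0,0,0]),('Lf',[0,.055,0]),('Lfo',[0,.065,0]),('corner',[-.037,.095,-.066])):
    w=s['position']+R@np.array(p);print(n,(w[:2]-c)@ex,(w[:2]-c)@ey,w[2])
E
python3 trav.py ".518,.088,.22,10,0"
```

```text
clock: 23.82
position: [0.5147, 0.0912, 0.11]
ee_rot: [0.299, 1.711, -0.306]
force: [-0.1, -0.2, -0.9]
width: 1.0
gripper_force: 0.0
23.825 [-0.724  1.119 -0.551  2.558  1.608  1.954 -1.933] [0.5147 0.0912 0.11  ] [-0.1 -0.2 -0.9]
[[-0.158  0.366  0.917]
 [ 0.026  0.93  -0.367]
 [-0.987 -0.034 -0.156]]
tcp -0.06147408265389545 0.08906795771887153 0.10968333840072747
Lf -0.03639019755942388 0.13797834004960846 0.10779304508261871
Lfo -0.03182949117861083 0.1468711368370152 0.10744935538841713
corner -0.07024678284000488 0.20208029282985268 0.153286685109529
[0.514 0.091 0.11 ] tilt 81 yaw -22 [-0.73  1.12 -0.55  2.56  1.61  1.95 -1.93]
[0.519 0.09  0.22 ] tilt 81 yaw -23 [-0.52  0.83 -0.84  2.57  1.55  2.   -1.59]
 y [ 0.38  0.93 -0.04]
[[-0.27,-0.01,-0.03,0.0,0],[-0.27,-0.01,-0.03,0.0,0],[-0.27,-0.02,-0.03,0.0,0],[-0.28,-0.02,-0.03,0.0,0],[-0.28,-0.03,-0.04,0.0,0],[-0.28,-0.03,-0.04,0.0,0],[-0.28,-0.04,-0.04,0.0,0],[-0.27,-0.05,-0.04,0.0,0],[-0.27,-0.07,-0.04,0.0,0],[-0.28,-0.1,-0.04,0.0,0]]
```

View pics/top3c.png

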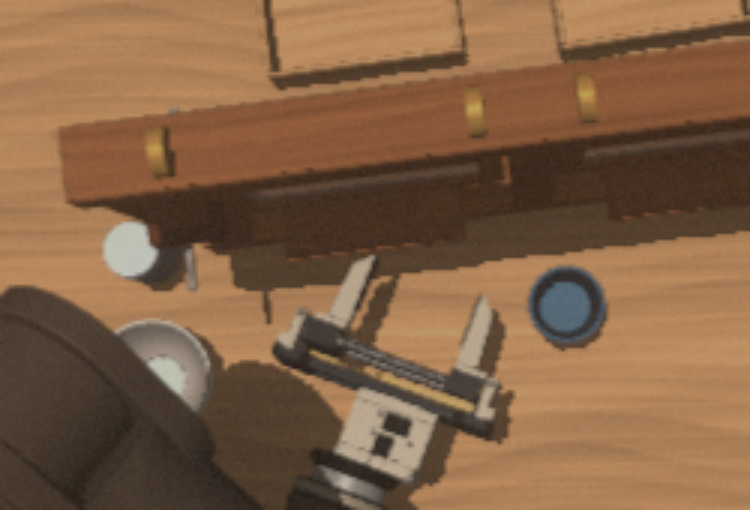

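The left fingertip at (370,256) now disappears under the lip edge; the cup, bowl and pin are clear. Now I push up gently, to just short of the mark.

```bash
python3 -m creep '[[-0.15,0,-0.02,0,1],[-0.15,0,-0.02,0,1],[-0.2,0,-0.03,0,1],[-0.25,-0.02,-0.03,0,1],[-0.25,-0.02,-0.03,0,1],[-0.25,-0.02,-0.03,0,1],[-0.25,-0.03,-0.03,0,1],[-0.25,-0.05,-0.03,0,1],[-0.2,-0.05,-0.03,0,1],[-0.15,-0.05,-0.03,0,1],[0,0,0,0,1]]'; python3 obs.py
cat > lip.py <<'E'
from h import *
s=readout.observe();R=cv2.Rodrigues(s['ee_rot'])[0]
c=np.array([.5842,.0092]);t=np.deg2rad(5.7);ex=np.array([np.cos(t),np.sin(t)]);ey=np.array([-ex[1],ex[0]])
for n in('side','top'):
    d=grab(n);C=cloud(d);L=C[...,:2]-c;a=L@ex;b=L@ey;z=C[...,2]
    for q in(1,-1):
        m=(a<-.03)&(a>-.053)&(abs(b-q*.135)<.065)&(z>.09)&(z<.3);v=z[m];print(n,q,len(v),np.median(v).round(4),np.percentile(v,[10,25,75,90]).round(4))
    m=(a<-.04)&(a>-.073)&(abs(b-.27)<.012)&(z>.2)&(z<.27);print(' pin',m.sum(),np.median(z[m]).round(4))
for n,p in(('tcp',[0,0,0]),('Lf',[0,.055,0]),('corner',[-.037,.095,-.066])):
    w=s['position']+R@np.array(p);print(n,((w[:2]-c)@ex).round(4),((w[:2]-c)@ey).round(4),w[2].round(4))
E
python3 lip.py
```

```text
clock: 25.25
position: [0.519, 0.093, 0.1936]
ee_rot: [0.304, 1.712, -0.314]
force: [-0.4, 0.4, -0.7]
width: 1.0
gripper_force: 0.0
25.25 [-0.571  0.906 -0.778  2.569  1.565  2.002 -1.676] [0.519  0.093  0.1936] [-0.4  0.4 -0.7]
[[-0.16   0.374  0.914]
 [ 0.025  0.927 -0.375]
 [-0.987 -0.037 -0.157]]
side 1 337 0.1457 [0.1408 0.1428 0.1473 0.149 ]
side -1 403 0.1419 [0.1374 0.1398 0.1437 0.145 ]
 pin 36 0.235
top 1 472 0.1465 [0.1422 0.1443 0.1484 0.1497]
top -1 488 0.1427 [0.1383 0.1403 0.1447 0.1461]
 pin 44 0.2361
tcp -0.0565 0.0898 0.1936
Lf -0.031 0.1385 0.1915
corner -0.0642 0.203 0.237
```

```bash
python3 - <<'E'
from h import *
o=[]
for n,(v,u) in(('top',(130,200)),('side',(40,240))):
    d=dict(np.load(f'last_{n}.npz'));o.append(cv2.resize(d['pixels'][v:v+150,u:u+190],None,fx=4,fy=4)[:600,:760])
cv2.imwrite('pics/both4.png',cv2.resize(np.hstack(o),(800,316)) if 0 else cv2.resize(np.vstack([cv2.resize(x,(760,300)) for x in o]) if 0 else np.hstack([cv2.resize(x,(400,316*1)) for x in o]),(800,316)))
E
```

```text
(no output)
```

View pics/both4.png

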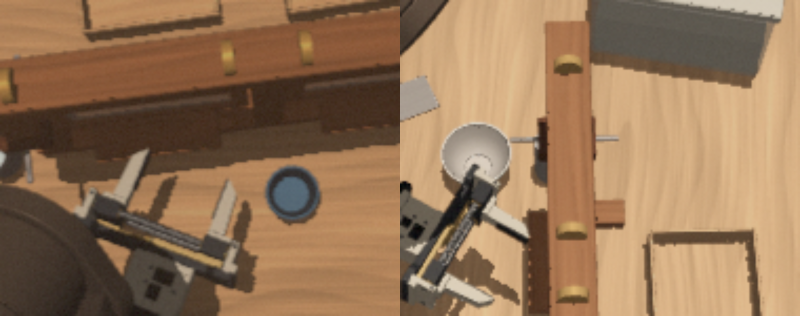

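The picture shows both fingertips just in front of the lip, at (148,150) on the left and (528,240) on the right, and the window has not moved. I measure where the left tip really is.

```bash
python3 - <<'E'
from h import *
s=readout.observe();R=cv2.Rodrigues(s['ee_rot'])[0]
c=np.array([.5842,.0092]);t=np.deg2rad(5.7);ex=np.array([np.cos(t),np.sin(t)]);ey=np.array([-ex[1],ex[0]])
for n in('side','top'):
    d=dict(np.load(f'last_{n}.npz'));C=cloud(d);T=(C-s['position'])@R  # tool frame
    im=d['pixels'].astype(int)
    m=(abs(T[...,0])<.03)&(T[...,2]>-.06)&(T[...,2]<.03)&(abs(T[...,1])<.08)&(im.min(-1)>110)
    for sg in(1,-1):
        k=m&(T[...,1]*sg>0);q=T[k];i=q[:,2].argsort()[-8:]
        w=C[k][i].mean(0);print(n,sg,k.sum(),'tip tool',q[i].mean(0).round(4),'y range',np.percentile(q[:,1],[2,98]).round(3),'x',np.median(q[:,0]).round(4),'frame a,b,z',((w[:2]-c)@ex).round(4),((w[:2]-c)@ey).round(4),w[2].round(4))
E
```

```text
side 1 60 tip tool [-0.0104  0.0498 -0.0272] y range [0.046 0.061] x -0.011 frame a,b,z -0.0556 0.1462 0.2057
side -1 79 tip tool [-0.0065 -0.0522 -0.025 ] y range [-0.066 -0.048] x -0.0107 frame a,b,z -0.1016 0.0551 0.2054
top 1 76 tip tool [-0.0118  0.0506 -0.029 ] y range [0.047 0.061] x -0.0111 frame a,b,z -0.0565 0.1477 0.2074
top -1 81 tip tool [-0.0118 -0.0536 -0.0285] y range [-0.064 -0.05 ] x -0.0112 frame a,b,z -0.1044 0.0552 0.2112
```

```bash
python3 - <<'E'
from h import *
s=readout.observe();R=cv2.Rodrigues(s['ee_rot'])[0]
for n in('side','top'):
    d=dict(np.load(f'last_{n}.npz'));C=cloud(d);T=(C-s['position'])@R
    for sg in(1,-1):
      for z0 in np.arange(-.05,.02,.01):
        k=(abs(T[...,0])<.02)&(abs(T[...,2]-z0-.005)<.005)&(T[...,1]*sg>.035)&(T[...,1]*sg<.075)
        if k.any():print(n,sg,z0.round(3),k.sum(),T[k][:,:2].mean(0).round(3),T[k][:,1].min().round(3),T[k][:,1].max().round(3),d['pixels'][k].mean(0).round(0))
E
```

```text
side 1 -0.05 30 [-0.008  0.05 ] 0.043 0.06 [120. 136. 146.]
side 1 -0.04 30 [-0.007  0.049] 0.043 0.06 [116. 132. 143.]
side 1 -0.03 19 [-0.006  0.046] 0.043 0.055 [ 81.  93. 101.]
side -1 -0.05 32 [-0.007 -0.059] -0.066 -0.048 [149. 168. 181.]
side -1 -0.04 31 [-0.008 -0.058] -0.066 -0.047 [142. 161. 174.]
side -1 -0.03 22 [-0.003 -0.054] -0.06 -0.048 [119. 140. 154.]
top 1 -0.05 34 [-0.009  0.051] 0.043 0.061 [107. 125. 141.]
top 1 -0.04 35 [-0.009  0.051] 0.044 0.06 [105. 123. 139.]
top 1 -0.03 16 [-0.008  0.047] 0.043 0.054 [ 75.  89. 104.]
top 1 0.01 1 [-0.014  0.074] 0.074 0.074 [51. 66. 90.]
top 1 0.02 17 [-0.002  0.066] 0.055 0.074 [53. 67. 86.]
top -1 -0.05 35 [-0.011 -0.057] -0.066 -0.048 [129. 152. 171.]
top -1 -0.04 29 [-0.01  -0.057] -0.065 -0.048 [122. 146. 167.]
top -1 -0.03 11 [-0.01  -0.052] -0.057 -0.048 [114. 140. 165.]
```

```bash
python3 - <<'E'
from h import *
s=readout.observe();R=cv2.Rodrigues(s['ee_rot'])[0]
for n in('top','side'):
    d=dict(np.load(f'last_{n}.npz'));C=cloud(d);T=(C-s['position'])@R
    for z0 in np.arange(-.14,-.03,.01):
        k=(abs(T[...,0])<.06)&(abs(T[...,2]-z0-.005)<.005)&(abs(T[...,1])<.12)
        if k.any():print(n,z0.round(3),k.sum(),'y',T[k][:,1].min().round(3),T[k][:,1].max().round(3),'x',T[k][:,0].min().round(3))
E
python3 trav.py ".485,.107,.194,2,0;.485,.107,.108,4,0;.533,.085,.108,4,0;.533,.085,.215,12,0"
```

```text
top -0.14 225 y -0.095 0.07 x -0.04
top -0.13 372 y -0.097 0.091 x -0.043
top -0.12 283 y -0.095 0.091 x -0.041
top -0.11 380 y -0.089 0.084 x -0.042
top -0.1 183 y -0.089 0.085 x -0.041
top -0.09 90 y -0.087 0.084 x -0.039
top -0.08 75 y -0.068 0.063 x -0.017
top -0.07 75 y -0.067 0.062 x -0.016
top -0.06 72 y -0.066 0.061 x -0.016
top -0.05 79 y -0.066 0.11 x -0.017
top -0.04 116 y -0.065 0.114 x -0.017
top -0.03 103 y -0.057 0.119 x -0.014
side -0.14 96 y -0.053 0.015 x -0.028
side -0.13 294 y -0.098 0.09 x -0.043
side -0.12 288 y -0.097 0.091 x -0.043
side -0.11 224 y -0.091 0.083 x -0.041
side -0.1 283 y -0.09 0.086 x -0.042
side -0.09 131 y -0.09 0.083 x -0.041
side -0.08 62 y -0.068 0.063 x -0.016
side -0.07 66 y -0.068 0.063 x -0.014
side -0.06 63 y -0.067 0.061 x -0.018
side -0.05 64 y -0.066 0.109 x -0.016
side -0.04 85 y -0.066 0.109 x -0.015
side -0.03 91 y -0.06 0.116 x -0.014
[0.519 0.092 0.193] tilt 81 yaw -22 [-0.57  0.91 -0.78  2.57  1.57  2.   -1.68]
[0.486 0.109 0.194] tilt 81 yaw -23 [-0.68  0.91 -0.8   2.57  1.42  2.   -1.75]
 y [ 0.38  0.92 -0.04]
[0.485 0.107 0.108] tilt 81 yaw -23 [-0.77  1.15 -0.65  2.54  1.48  2.   -1.97]
 y [ 0.38  0.92 -0.04]
[0.533 0.085 0.108] tilt 81 yaw -23 [-0.65  1.11 -0.56  2.53  1.67  1.98 -1.86]
 y [ 0.38  0.92 -0.04]
[0.533 0.085 0.215] tilt 81 yaw -23 [-0.6   0.78 -0.67  2.57  1.62  1.87 -1.59]
 y [ 0.38  0.92 -0.04]
[[0.06,0.01,-0.46,0.0,0],[0.06,-0.04,-0.46,0.0,0],[0.53,0.01,0.08,0.0,0],[0.53,0.0,0.08,0.0,0],[0.54,0.01,0.09,0.0,0],[0.53,0.0,0.08,0.0,0],[-0.05,-0.01,0.33,0.0,0],[-0.05,-0.01,0.33,0.0,0],[-0.05,-0.02,0.32,0.0,0],[-0.06,-0.01,0.33,0.0,0],[-0.22,-0.01,-0.04,0.0,0],[-0.22,-0.01,-0.04,0.0,0],[-0.22,-0.01,-0.03,0.0,0],[-0.22,-0.01,-0.04,0.0,0],[-0.22,-0.01,-0.03,0.0,0],[-0.22,-0.01,-0.03,0.0,0],[-0.22,-0.01,-0.04,0.0,0],[-0.22,-0.01,-0.03,0.0,0],[-0.22,-0.01,-0.04,0.0,0],[-0.22,-0.0,-0.03,0.0,0],[-0.22,-0.01,-0.04,0.0,0],[-0.22,-0.0,-0.03,0.0,0]]
```

```bash
python3 -m creep '[[0.05,0,-0.45,0,1],[0.05,0,-0.45,0,1],[0.53,0,0.08,0,1],[0.53,0,0.08,0,1],[0.53,0,0.08,0,1],[0.53,0,0.08,0,1],[-0.05,-0.02,0.35,0,1],[-0.05,0,0.35,0,1],[0,0,0,0,1]]'; python3 obs.py; python3 trav.py ".5395,.09,.107,3,0;.5395,.09,.2045,14,0"
```

```text
clock: 26.48
position: [0.5111, 0.0947, 0.1086]
ee_rot: [0.307, 1.712, -0.319]
force: [0.7, 0.0, 1.0]
width: 1.0
gripper_force: 0.0
26.475 [-0.698  1.132 -0.604  2.541  1.585  1.993 -1.913] [0.5111 0.0947 0.1086] [0.7 0.  1. ]
[[-0.16   0.378  0.912]
 [ 0.024  0.925 -0.379]
 [-0.987 -0.039 -0.157]]
[0.511 0.094 0.109] tilt 81 yaw -23 [-0.7   1.13 -0.6   2.54  1.58  1.99 -1.91]
[0.539 0.09  0.107] tilt 81 yaw -23 [-0.64  1.11 -0.56  2.51  1.69  1.97 -1.83]
 y [ 0.38  0.92 -0.04]
[0.539 0.09  0.204] tilt 81 yaw -23 [-0.59  0.81 -0.65  2.55  1.64  1.88 -1.6 ]
 y [ 0.38  0.92 -0.04]
[[-0.02,0.06,0.23,0.0,0],[-0.03,0.06,0.23,0.0,0],[-0.02,0.06,0.23,0.0,0],[-0.17,-0.01,-0.03,0.0,0],[-0.17,-0.01,-0.03,0.0,0],[-0.17,-0.01,-0.03,0.0,0],[-0.17,-0.01,-0.03,0.0,0],[-0.17,-0.01,-0.03,0.0,0],[-0.17,-0.0,-0.03,0.0,0],[-0.17,-0.01,-0.02,0.0,0],[-0.17,-0.0,-0.03,0.0,0],[-0.18,-0.01,-0.02,0.0,0],[-0.17,-0.0,-0.03,0.0,0],[-0.18,-0.01,-0.02,0.0,0],[-0.17,-0.0,-0.03,0.0,0],[-0.18,-0.01,-0.02,0.0,0],[-0.17,-0.0,-0.03,0.0,0]]
```

Slide further in, then lift about 35 mm and check that the window follows.

```bash
python3 -m creep '[[0,0.05,0.25,0,1],[-0.02,0.05,0.25,0,1],[-0.02,0.05,0.25,0,1],[0,0,0,0,1],[-0.15,0,-0.02,0,1],[-0.15,0,-0.02,0,1],[-0.15,0,-0.02,0,1],[-0.2,0,-0.03,0,1],[-0.2,0,-0.03,0,1]]'; python3 lip.py; python3 obs.py
```

```text
clock: 27.6
position: [0.5419, 0.0905, 0.1402]
ee_rot: [0.306, 1.713, -0.318]
force: [-2.6, -1.1, -2.3]
width: 0.997
gripper_force: 1.5
side 1 338 0.1699 [0.1662 0.1677 0.1715 0.1734]
side -1 401 0.142 [0.138  0.1402 0.1438 0.1452]
 pin 36 0.2345
top 1 508 0.1719 [0.168  0.1701 0.1739 0.1753]
top -1 484 0.1426 [0.1385 0.1401 0.1444 0.1459]
 pin 44 0.2358
tcp -0.0341 0.0851 0.1402
Lf -0.0084 0.1337 0.1381
corner -0.0413 0.1984 0.1835
27.7 [-0.619  1.009 -0.593  2.531  1.682  1.948 -1.754] [0.5422 0.0906 0.1411] [ 0.4 -0.3 -0. ]
[[-0.158  0.377  0.913]
 [ 0.025  0.926 -0.378]
 [-0.987 -0.037 -0.156]]
```

```bash
python3 -m creep '[[-0.2,0,-0.03,0,1],[-0.2,0,-0.03,0,1],[-0.2,0,-0.03,0,1],[-0.2,0,-0.03,0,1],[-0.2,0,-0.03,0,1],[-0.2,0,-0.03,0,1],[-0.15,0,-0.03,0,1],[-0.1,0,-0.02,0,1],[0,0,0,0,1]]'; python3 lip.py; python3 - <<'E'
from h import *
c=np.array([.5842,.0092]);t=np.deg2rad(5.7);ex=np.array([np.cos(t),np.sin(t)]);ey=np.array([-ex[1],ex[0]])
for n in('side','top'):
    d=dict(np.load(f'last_{n}.npz'));C=cloud(d);L=C[...,:2]-c;a=L@ex;b=L@ey;z=C[...,2]
    m=(a<-.035)&(a>-.08)&(abs(b-.27)<.014)&(z>.2)&(z<.27)
    P=C[m];print(n,'pin thickness along b',np.percentile(b[m],[0,10,50,90,100]).round(4),'z hist',np.percentile(z[m],[10,50,90]).round(4))
    # ray with plane b=.27 at pin pixel centroid
    v,u=np.nonzero(m);K=d['camera_matrix'];R=cv2.Rodrigues(d['rotation'])[0]
    zz=[]
    for uu in np.unique(u) if n=='side' else np.unique(v):
        k=(u==uu) if n=='side' else (v==uu)
        if n=='side': p=(uu,v[k].mean())
        else: p=(u[k].mean(),uu)
        r=R@np.array([(p[0]-K[0,2])/K[0,0],-(p[1]-K[1,2])/K[1,1],-1]);o=d['position']
        s=(.27-(o[:2]-c)@ey)/(r[:2]@ey);zz.append((o+s*r)[2])
    print(' ray z',np.median(zz).round(4))
E
```

```text
clock: 28.82
position: [0.543, 0.093, 0.199]
ee_rot: [0.307, 1.711, -0.316]
force: [-0.7, 1.2, 0.0]
width: 1.0
gripper_force: 0.0
side 1 395 0.2294 [0.2257 0.2273 0.2309 0.2327]
side -1 398 0.1416 [0.138  0.1395 0.1438 0.1456]
 pin 36 0.2345
top 1 565 0.2303 [0.2265 0.2285 0.232  0.2339]
top -1 484 0.1427 [0.1385 0.1404 0.1444 0.1458]
 pin 45 0.2361
tcp -0.0326 0.0875 0.199
Lf -0.007 0.1361 0.1969
corner -0.04 0.2007 0.2423
side pin thickness along b [0.2579 0.2653 0.2685 0.2721 0.2836] z hist [0.2301 0.2353 0.24  ]
 ray z 0.2316
top pin thickness along b [0.2571 0.2623 0.2694 0.2765 0.2834] z hist [0.2324 0.2372 0.243 ]
 ray z 0.2331
```

```bash
python3 -m creep '[[-0.08,0,-0.01,0,1],[-0.08,0,-0.01,0,1],[-0.05,0,-0.01,0,1],[-0.04,0,-0.01,0,1],[0,0,0,0,1]]'; python3 lip.py
```

```text
clock: 29.55
position: [0.543, 0.093, 0.2087]
ee_rot: [0.306, 1.712, -0.317]
force: [-0.1, -0.5, -2.2]
width: 1.0
gripper_force: 0.5
side 1 396 0.2391 [0.2352 0.2371 0.2407 0.242 ]
side -1 402 0.1421 [0.1379 0.1401 0.1438 0.1452]
 pin 36 0.2344
top 1 570 0.2397 [0.2355 0.2378 0.2413 0.2427]
top -1 481 0.1423 [0.1382 0.1403 0.1443 0.1457]
 pin 44 0.236
tcp -0.0326 0.0874 0.2087
Lf -0.007 0.136 0.2067
corner -0.0399 0.2007 0.252
```

```bash
python3 -m creep '[[0.15,0,0.02,0,1],[0.3,0,0.04,0,1],[0.2,0,0.03,0,1],[0.06,0,-0.4,0,1],[0.12,0,-0.8,0,1],[0.12,0,-0.8,0,1],[0.12,0,-0.8,0,1],[0,0,0,0,1],[0,0,0,0,1]]'; python3 lip.py; python3 - <<'E'
from h import *
o=[]
for n,(v,u) in(('top',(130,150)),('side',(20,210))):
    d=dict(np.load(f'last_{n}.npz'));o.append(cv2.resize(d['pixels'][v:v+200,u:u+200],(400,400)))
cv2.imwrite('pics/end.png',np.hstack(o))
E
```

```text
clock: 30.78
position: [0.4376, 0.135, 0.1833]
ee_rot: [0.305, 1.712, -0.318]
force: [0.2, 0.3, 0.0]
width: 1.0
gripper_force: 0.0
side 1 396 0.2388 [0.235  0.2369 0.2408 0.2422]
side -1 400 0.1419 [0.1377 0.1398 0.1438 0.1452]
 pin 36 0.234
top 1 568 0.2397 [0.2357 0.2377 0.2415 0.243 ]
top -1 482 0.1427 [0.1384 0.1404 0.1443 0.1459]
 pin 44 0.2362
tcp -0.1334 0.1397 0.1833
Lf -0.1077 0.1883 0.1811
corner -0.1407 0.253 0.2265
```

View pics/end.png

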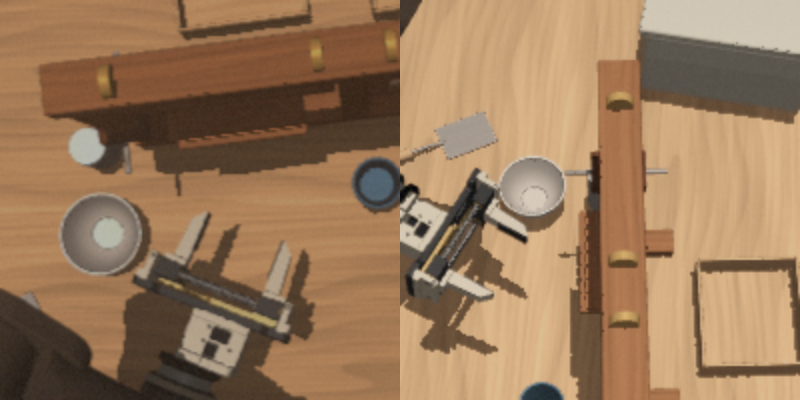

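The last picture shows the gripper clear of the lip, with tips at (205,215) and (283,245). The raised lip runs along (180,143)–(305,128), and the cup and bowl are unmoved. Handing in.

```bash
python3 -c "
from cell import sign_off
print(sign_off())"
```

```text
the job is handed in; nothing more can be done
None
```

The left window, next to the pointer clip, was pushed up from beneath and stands with its lip within about 1 mm of the pin's height by my camera measurements; the fingers are clear, the right window reads unchanged, and I handed in at about 31 s. One slip on the way: on the first try the open fingertips, about 20 mm shorter than reported, rose just in front of the lip and may have brushed its front edge; the window did not move and no force showed.

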